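# Open the drop-front spice hutch and put the stray jar away

### The job

Open the spice hutch and put away the spice jar that was left outside it: pull both slide-out supports fully out first, and only then lower the flap gently onto them by its bar, never letting it drop. Then slide the jars in the row apart and stand the stray jar in the middle of the row, two jars on either side, square to the row, in line with the others and all upright; leave the flap down on its supports and do not disturb the salt shaker and the seasoning drum.

Things in the scene. Friction and masses are not known exactly. Their poses are not given: they have to be found in the camera images.
- hutch: low open-topped wooden spice hutch, fixed, 276 mm wide (y). Origin on the worktop at the middle of its front; x points into the hutch, y to the left seen from the robot, z up. Its front is shut by the flap. Behind it the shelf floor lies at z = 56 mm, 244 mm wide between side panels (inner faces y = +-122 mm, top z = 140 mm, from x = 12 mm back); low back panel at x = 154 mm, top z = 106 mm
- row_mid (a point): middle of the jar row: point on the hutch's shelf floor at x = 60, y = 0, z = 56 mm of the hutch's frame; axes as the hutch's. The row runs along y. A 6 mm high stop strip lies on the floor behind the row, at x = 92 to 102 mm of the hutch's frame
- flap_hinge (a point): middle of the flap's hinge line, at x = 0, y = 0, z = 50 mm of the hutch's frame; the line runs along the hutch's y
- flap (a joint): flap angle, rad: 0 upright (shut), 1.57 level on the pulled-out supports; starts 0 to 0.12; without supports it would sag to 1.85. Flap 0.35 kg, 272 mm wide, 12 mm thick, 120 mm from hinge to free edge. A little hinge friction: up to about 0.2 rad it stays where left, beyond that it falls open if let go
- flap_bar (a point): middle of the flap's pull bar: round, 10 mm thick, 100 mm long along the hutch's y, on two end posts 45 mm past the flap's free edge. It lies 165 mm from the hinge along the flap and 7 mm to its outside: upright 7 mm in front of the hinge line, 215 mm above the worktop; level 165 mm in front, 43 mm above it. It can turn between the fingers as it is swung
- support_left (a joint): how far the left slide-out support (the hutch's +y side) is pulled out towards the front, in m: 0 home, 0.11 fully out (end stop). It moves along the hutch's -x, needs about 2 to 5 N, stays where left
- support_right (a joint): the same for the right support (the hutch's -y side)
- support_left_block (a point): centre of the wooden finger block on the front end of the left support, 20 mm wide (y), 28 mm long (x), its top 41 mm and its underside 7 mm above the worktop; this point lies 26 mm above the worktop; with the support home it is 48 mm in front of the hutch's origin (x = -48, y = 100 mm). It moves with the support, axes as the hutch's
- support_right_block (a point): the same on the right support (y = -100 mm)
- stray_jar: square glass spice jar with round grey screw cap (body 46 x 46 x 88 mm, cap 40 mm across, top at 96 mm, 0.13 to 0.17 kg); origin: centre of its underside, z up, x and y square to its sides. Stands on the worktop to the right of the hutch at any yaw, its mass up to 40 percent off; this jar is to be put away
- jar_outer_left: square glass spice jar with round grey screw cap (body 46 x 46 x 88 mm, cap 40 mm across, top at 96 mm, 0.13 to 0.17 kg); origin: centre of its underside, z up, x and y square to its sides. In the hutch's row, next to the left (+y) side panel
- jar_inner_left: square glass spice jar with round grey screw cap (body 46 x 46 x 88 mm, cap 40 mm across, top at 96 mm, 0.13 to 0.17 kg); origin: centre of its underside, z up, x and y square to its sides. In the row, left of the middle. Slide the row jars by the lower half of the  pushed at the cap they tip
- jar_inner_right: square glass spice jar with round grey screw cap (body 46 x 46 x 88 mm, cap 40 mm across, top at 96 mm, 0.13 to 0.17 kg); origin: centre of its underside, z up, x and y square to its sides. In the row, right of the middle. The gap between the two inner jars starts 14 to 42 mm wide; with both pairs slid outward to the side panels it is 60 mm
- jar_outer_right: square glass spice jar with round grey screw cap (body 46 x 46 x 88 mm, cap 40 mm across, top at 96 mm, 0.13 to 0.17 kg); origin: centre of its underside, z up, x and y square to its sides. In the row, next to the right (-y) side panel
- shaker: bystander: round glass salt shaker with a domed metal top, 44 mm across, 90 mm high, standing loose on the worktop to the right of the hutch; origin at the centre of its underside
- drum: bystander: round white seasoning drum, 47 mm across, 94 mm high, standing loose on the worktop to the right of the hutch; origin at the centre of its underside

How it is judged (in metres and radians):
On the way, in this order (a step that is already met when the one before it is completed fails the run):
1. both supports are pulled fully out while the flap is still up (value of joint each of support_left, support_right above 0.1 m and value of joint flap below 0.4 rad), for 0.2 s.
2. the flap lies level on the two supports (value of joint each of support_left, support_right above 0.1 m and value of joint flap between 1.53 and 1.62 rad and velocity of joint flap below 0.1 rad/s), for 0.2 s.
At the end, for the whole second after the job is handed in: Supports out over 100 mm; flap level on them (1.53-1.62 rad); stray jar at rest on the hutch floor, within 17 mm of the row's line, 30 mm of its middle, 0.26 rad of square; the four others within 24 mm of the line, two each side, over 30 mm from the middle; all jars upright within 0.1 rad (value of joint each of support_left, support_right above 0.1 m and value of joint flap between 1.53 and 1.62 rad and x of stray_jar in the frame of hutch between 0.043 and 0.077 m and y of stray_jar in the frame of hutch between -0.03 and 0.03 m and z of stray_jar in the frame of hutch between 0.052 and 0.062 m and angle between each of stray_jar, jar_outer_left, jar_inner_left, jar_inner_right, jar_outer_right's own z axis and vertical below 0.1 rad and linear speed of stray_jar below 0.02 m/s and (angle between the x axis of stray_jar and the x axis of hutch, either way round below 0.26 rad or angle between the x axis of stray_jar and the y axis of hutch, either way round below 0.26 rad) and x of jar_outer_left in the frame of hutch between 0.036 and 0.084 m and z of jar_outer_left in the frame of hutch between 0.05 and 0.064 m and x of jar_inner_left in the frame of hutch between 0.036 and 0.084 m and z of jar_inner_left in the frame of hutch between 0.05 and 0.064 m and x of jar_inner_right in the frame of hutch between 0.036 and 0.084 m and z of jar_inner_right in the frame of hutch between 0.05 and 0.064 m and x of jar_outer_right in the frame of hutch between 0.036 and 0.084 m and z of jar_outer_right in the frame of hutch between 0.05 and 0.064 m and y of each of jar_outer_left, jar_inner_left in the frame of hutch above 0.03 m and y of each of jar_inner_right, jar_outer_right in the frame of hutch below -0.03 m); the robot touches nothing.
It fails at once if the flap is lowered (past 0.5 rad) while a support is not pulled out (less than 95 mm) (value of joint flap above 0.5 rad and value of joint any of support_left, support_right below 0.095 m).
It fails at once if the flap drops (faster than 3 rad/s) (velocity of joint flap above 3 rad/s).
It fails at once if the salt shaker or the seasoning drum is moved by more than 30 mm or tipped over (distance of any of shaker, drum from where it was at the start of the episode above 0.03 m or angle between any of shaker, drum's own z axis and vertical above 0.4 rad).
It also fails if it takes over 72 s, if anything falls off the work surface, if the arm or the gripper's body presses on something with over 40 N, if the wrist force passes 120 N, or if a joint passes its speed limit or range.

### The arm

A 6-joint arm with a two-finger parallel gripper is mounted at the origin on a cart in front of the work surface, level with it; the furniture and walls round the work are solid. World frame = base frame: x ahead of the robot, y to its left, z up, the work surface at z = 0. Lengths are in mm, angles in rad, forces in N, time in s.
With the tool pointing down it reaches from about 400 to 925 mm from the base axis. Payload 12.5 kg.
Tool frame: the origin (TCP) lies at the very end of the fingers, on their centre line; the grasp point (between the pads) lies 19 mm behind it; z points along the fingers, y is the direction in which the jaws open and shut (so a half turn about z gives the same grasp; the last joint's range is limited). The gripper opens to 95 mm and grips with 3 to 60 N. Pads are 20 mm wide; open, the fingers measure 119 mm over their backs; the gripper's body (75 mm by 180 mm) begins 59 mm behind the grasp point.
Start: joints at [-0.106, 0.491, 1.559, -0, 1.092, -0.106], TCP at [625.019, 0.021, 193.661] pointing down, gripper open.
Joint ranges: [-3.1, 3.1], [-0.84, 2.19], [0.05, 2.79], [-1.13, 4.28], [0.06, 2.93], [-2.69, 2.69]. Speed limits (rad/s): [2.22, 2.22, 2.79, 3.14, 3.14, 3.14].

### API

Orientations are given as [roll, pitch, yaw] about the fixed x, y, z axes, in that order (R = Rz(yaw) Ry(pitch) Rx(roll)).
In Python, from cell import env gives the robot as it stands. The module is installed in compiled form; this text tells all that it offers.
- The arm moves only by the tool arm_command, never from a script. Its argument "deltas" is a list that holds one entry, the list of rows, each a list of 5 numbers: the closure, from 0 (fully open) to 1 (shut), then the shift along the world's x, y, z as a fraction of full scale, then the turn about the world's z as a fraction of full scale. In form: [[[grip, dx, dy, dz, twist], ...]]. A call has 1 to 12 rows; each row shifts and turns the pose as measured when the row begins; what a row does not reach is not made up. Full scale, the value 1, is 100 mm for a shift and pi/4 rad for a turn. A row lasts 1/12 s, in which the tool goes at most 41.7 mm and 7.16 degrees, less where a joint would pass 70% of its speed; a pose out of reach is approached as far as the arm can. A call with a number of a shift or a turn outside -1 to 1 is refused whole. A call with a gripper value outside its range is refused whole. The fingers move at their own pace and stop on an object; the grip force is fixed at half the most. Time passes only in rows, so rows that do not move let the fingers close. It gives the time, the measured TCP pose, the force and the opening at its end, in the units of the state.
- env.state(): the state, without advancing time (a new reading comes with each control period).
- env.read_camera(name): name is "scene" or "side" or "wrist"; returns a dict with "frame" (420x560x3 uint8, red, green, blue), "fx", "fy", "cx", "cy" (pixels), "R" (3x3) and "t" (3): a world point X has camera coordinates R X + t; the wrist camera has in their place "tool_from_camera" (4x4, takes a point from camera to tool coordinates, whose origin is the TCP and whose axes are the flange's). Camera axes: x right, y down, z forward; pixel columns grow to the right and rows downward; lengths in mm; the calibration is good to about 2 mm. A picture is of the moment at which its call begins: read the wrist's pose just before it. There is no depth.
- env.job_done(): hands the job in, once; it reports no verdict.
The state is a dict: "t": time; "joints": joint angles; "qvel": joint speeds; "tau": joint torques, N m; "eef_pos": TCP position; "tcp_rot": TCP orientation; "ft_force": force on the tool from outside, world axes, zero at the start; "moment": the same for the moment, N m; "opening": opening from 0.0 (shut) to 1.0 (fully open).
Only numpy, scipy, OpenCV 4.12 (cv2) and the standard library are available. Lean on these libraries where they do the work, as an engineer would, in place of code of your own. Each camera call takes 0.05 s, during which the arm holds its last target.

## Working session

There is one attempt and no reset: what is moved stays moved. The work goes in short steps, Python scripts to look and compute and a tool call to move; the robot and the scene stay as the last step left them, time stands still between calls to the robot, and variables do not carry over. Pictures are saved under pics/ and viewed, and the job is handed in when it is done.

Besides the shell and the picture viewer there is one more tool, called after "Call:" as name(argument=value, ...) on one line, values as JSON. arm_command: Moves the arm, as the interface text tells. Its arguments: {"type":"object","properties":{"deltas":{"type":"array","items":{"type":"array","items":{"type":"array","items":{"type":"number","minimum":-1,"maximum":1}}}}},"required":["deltas"]}

```bash
mkdir -p pics; ls
python3 - <<'E'
from cell import env
import cv2
s=env.state();print(s)
for n in ["scene","side","wrist"]:
    c=env.read_camera(n);cv2.imwrite(f"pics/{n}0.png",c["frame"][:,:,::-1])
    print(n,{k:(v.tolist() if hasattr(v,'tolist') else v) for k,v in c.items() if k!="frame"})
E
```

```text
pics
{'t': 0.0, 'joints': array([-1.05589152e-01,  4.91557540e-01,  1.55947552e+00, -1.52065474e-06,
        1.09169213e+00, -1.05594499e-01]), 'qvel': array([ 0.00016381,  0.00051943, -0.00224211, -0.00172466, -0.00056427,
        0.00072937]), 'tau': array([-9.52334158e-04, -6.12640929e+01, -2.58175153e+01,  6.92750537e-02,
        4.83079045e-02, -1.38641695e-05]), 'eef_pos': array([6.24721393e+02, 5.86336642e-02, 1.93054040e+02]), 'tcp_rot': array([-3.14046628e+00, -1.18026356e-04,  1.57080231e+00]), 'ft_force': array([ 0.54899826,  0.87798737, -0.71738316]), 'moment': array([ 0.02787931, -0.03698712,  0.01880764]), 'opening': 0.9997554458838317}
scene {'fx': 452.5072961977076, 'fy': 452.5072961977076, 'cx': 276.40851666689105, 'cy': 212.17180757250966, 'R': [[0.7181274328253572, -0.6957321499182929, 0.015803980312948638], [-0.5791907562130613, -0.6101157062556246, -0.5406448861290956], [0.38578628557921096, 0.37909840483741186, -0.8411024558926964]], 't': [-366.8106228349397, 412.87928292480655, 971.8823283687263]}
side {'fx': 512.2654886970483, 'fy': 512.2654886970483, 'cx': 270.30616487592226, 'cy': 215.2850604390993, 'R': [[-0.9207039300870754, -0.3902301651904218, -0.0049690338769542266], [-0.3343042044816832, 0.7951945214994252, -0.5058718927190655], [0.20135782077705128, -0.46409707082975316, -0.8625943060669715]], 't': [524.8366730709615, 216.49314861422437, 1074.7646488117944]}
wrist {'fx': 291.45188081584837, 'fy': 291.45188081584837, 'cx': 284.2838796823421, 'cy': 211.62311118857184, 'tool_from_camera': [[0.00013366725574327933, -0.9683604448896758, -0.24955566694854253, 70.17605893300168], [0.9999999602307922, 0.00019141209300184385, -0.0002071227223213595, 1.1020428699971552], [0.0002483374240647783, -0.24955562933838576, 0.9683604319642783, -191.04673856923029], [0.0, 0.0, 0.0, 1.0]]}
```

View pics/scene0.png

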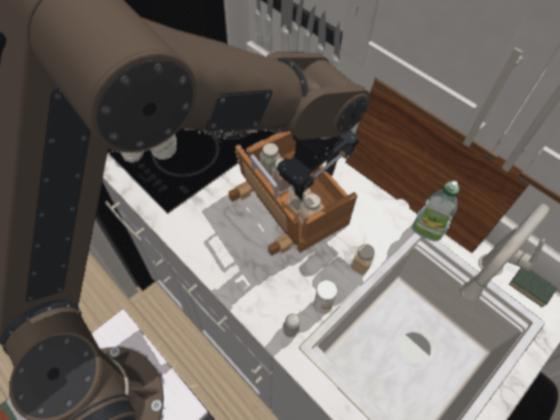

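View pics/side0.png

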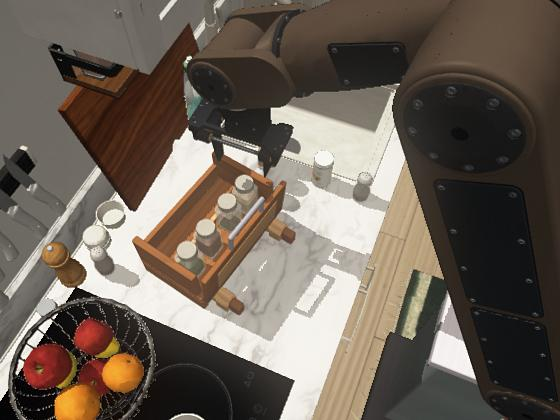

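View pics/wrist0.png

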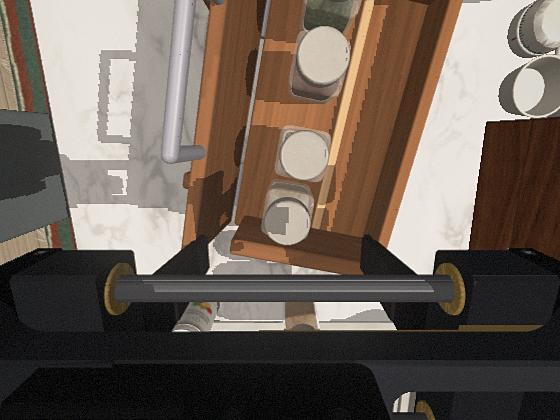

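Run:
```python
import cv2
a=cv2.imread("pics/scene0.png");b=cv2.imread("pics/side0.png");
cv2.imwrite("pics/scene0z.png",cv2.resize(a[120:345,220:410],None,fx=2.6,fy=2.6,interpolation=cv2.INTER_CUBIC))
cv2.imwrite("pics/side0z.png",cv2.resize(b[140:330,120:390],None,fx=2.9,fy=2.9,interpolation=cv2.INTER_CUBIC))
```

```text
(no output)
```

View pics/scene0z.png

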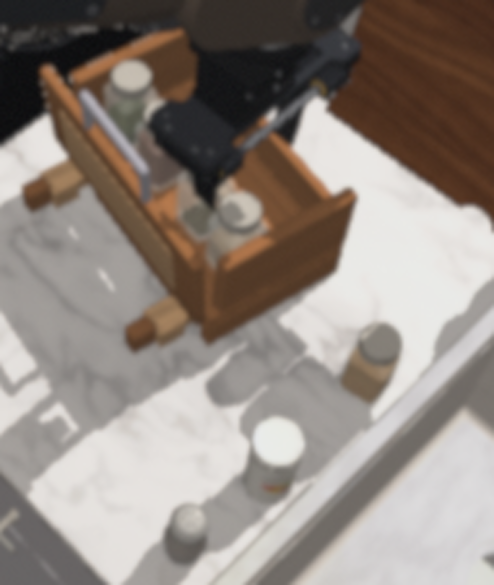

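View pics/side0z.png

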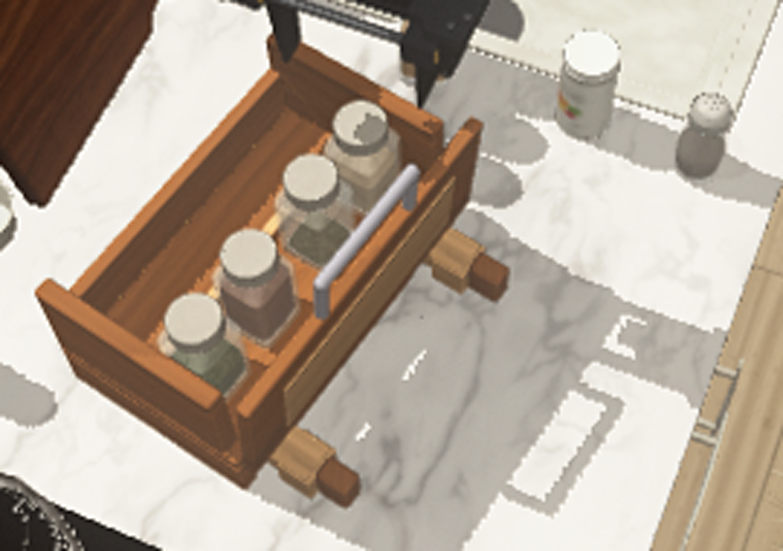

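```bash
cat > h.py <<'E'
import numpy as np,cv2,pickle,os
from scipy.spatial.transform import Rotation as Ro
def shot(tag,names=("scene","side","wrist")):
    from cell import env
    out={}
    for n in names:
        s=env.state(); c=env.read_camera(n); c=dict(c)
        if n=="wrist":
            T=np.eye(4);T[:3,:3]=Ro.from_euler('xyz',s["tcp_rot"]).as_matrix();T[:3,3]=s["eef_pos"]
            W=T@np.array(c["tool_from_camera"]); Wi=np.linalg.inv(W); c["R"]=Wi[:3,:3];c["t"]=Wi[:3,3]
        c["R"]=np.array(c["R"]);c["t"]=np.array(c["t"])
        out[n]=c; cv2.imwrite(f"pics/{n}{tag}.png",c["frame"][:,:,::-1])
    pickle.dump(out,open(f"cam{tag}.pkl","wb")); return out
def load(tag): return pickle.load(open(f"cam{tag}.pkl","rb"))
def proj(c,X):
    p=np.atleast_2d(X)@c["R"].T+c["t"]; return np.c_[c["fx"]*p[:,0]/p[:,2]+c["cx"],c["fy"]*p[:,1]/p[:,2]+c["cy"]]
def ray(c,u,v,z):
    d=c["R"].T@np.array([(u-c["cx"])/c["fx"],(v-c["cy"])/c["fy"],1]); o=-c["R"].T@c["t"]
    return o+d*(z-o[2])/d[2]
E
python3 - <<'E'
from h import *
from cell import env
c=shot("0"); print(env.state()["t"])
w,s,sc=c["wrist"],c["side"],c["scene"]
f=lambda p:(120+p[0]/2.9,140+p[1]/2.9)
g=lambda p:(220+p[0]/2.6,120+p[1]/2.6)
for p in [(323,55),(304,155),(288,220)]: print("wrist cap",ray(w,*p,152).round(1))
for p in [(195,318),(250,252),(312,180),(361,124)]: print("side cap",ray(s,*f(p),152).round(1))
print("bar wrist",ray(w,175,155,215).round(1))
for p in [(322,285),(413,173)]: print("bar side",ray(s,*f(p),215).round(1))
for p in [(88,97),(146,172)]: print("bar scene",ray(sc,*g(p),215).round(1))
for p in [(590,52)]: print("drum side",ray(s,*f(p),94).round(1))
print("drum sc",ray(sc,*g((278,440)),94).round(1))
print("shaker side",ray(s,*f((711,105)),88).round(1),"sc",ray(sc,*g((190,520)),88).round(1))
print("stray sc",ray(sc,*g((380,343)),96).round(1))
E
```

```text
0.3
wrist cap [653.9 127.3 152. ]
wrist cap [641.4  56.2 152. ]
wrist cap [629.    3.2 152. ]
side cap [664.3 187.3 152. ]
side cap [653.  127.9 152. ]
side cap [638.8  59.1 152. ]
side cap [626.6   2.6 152. ]
bar wrist [563.5  60.  215. ]
bar side [578.5 160.3 215. ]
bar side [558.8  62.1 215. ]
bar scene [577.7 150.7 215. ]
bar scene [557.4  53.8 215. ]
drum side [ 507.1 -164.3   94. ]
drum sc [ 503.2 -169.7   94. ]
shaker side [ 404.2 -157.    88. ] sc [ 398.8 -166.    88. ]
stray sc [ 640.  -170.5   96. ]
```

```bash
cat >> h.py <<'E'
def H2W(P,pose):
    P=np.atleast_2d(np.array(P,float)); x,y,th=pose;c,s=np.cos(th),np.sin(th)
    return np.c_[x+c*P[:,0]-s*P[:,1], y+s*P[:,0]+c*P[:,1], P[:,2]]
def W2H(P,pose):
    P=np.atleast_2d(np.array(P,float)); x,y,th=pose;c,s=np.cos(th),np.sin(th);a=P[:,0]-x;b=P[:,1]-y
    return np.c_[c*a+s*b,-s*a+c*b,P[:,2]]
def box(a,b):
    x0,y0,z0=a;x1,y1,z1=b;V=[(x,y,z) for x in(x0,x1) for y in(y0,y1) for z in(z0,z1)]
    return [(V[i],V[j]) for i in range(8) for j in range(i) if bin(i^j).count("1")==1]
def wire(flap=0,sl=0,sr=0):
    L=[]
    for sg in(1,-1):
        L+=[(e,(0,255,0)) for e in box((12,sg*122,0),(154,sg*138,140))]
    L+=[(e,(255,255,0)) for e in box((154,-138,0),(166,138,106))]
    for y,d in((100,sl),(-100,sr)): L+=[(e,(0,0,255)) for e in box((-62-d,y-10,7),(-34-d,y+10,41))]
    def F(u,v,y): # u along flap, v outside
        s,c=np.sin(flap),np.cos(flap); return (-u*s-v*c, y, 50+u*c-v*s)
    E=box((0,-136,0),(120,136,-12)); L+=[((F(a[0],a[2],a[1]),F(b[0],b[2],b[1])),(255,0,255)) for a,b in E]
    L+=[((F(165,7,-50),F(165,7,50)),(255,0,0))]
    return L
def draw(c,pose,fn,crop,k,**kw):
    x0,y0,x1,y1=crop; im=cv2.resize(c["frame"][y0:y1,x0:x1,::-1],None,fx=k,fy=k,interpolation=cv2.INTER_CUBIC)
    for (a,b),col in wire(**kw):
        p=(proj(c,H2W([a,b],pose))-[x0,y0]+.5)*k
        cv2.line(im,tuple(int(v) for v in p[0]),tuple(int(v) for v in p[1]),col,1,cv2.LINE_AA)
    cv2.imwrite(fn,im)
E
python3 - <<'E'
from h import *
c=load("0")
pose=(587.5,108,-0.2)
print(W2H([[653.9,127.3,0],[641,57,0],[629,3,0],[664,187,0]],pose).round(1))
draw(c["side"],pose,"pics/s1.png",(120,140,390,330),2.9,flap=.07)
draw(c["wrist"],pose,"pics/w1.png",(0,0,560,260),1.4,flap=.07)
draw(c["scene"],pose,"pics/sc1.png",(220,120,410,345),2.6,flap=.07)
E
```

```text
[[ 61.2  32.1   0. ]
 [ 62.6 -39.4   0. ]
 [ 61.5 -94.7   0. ]
 [ 59.3  92.6   0. ]]
```

View pics/s1.png

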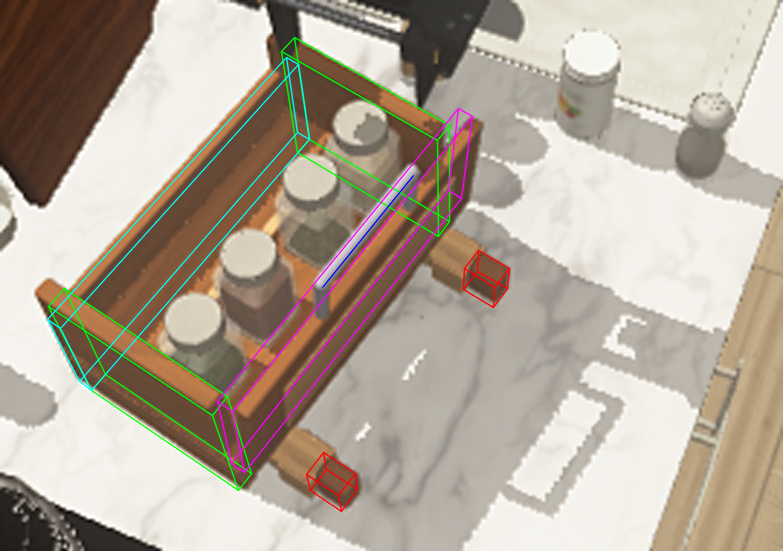

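View pics/w1.png

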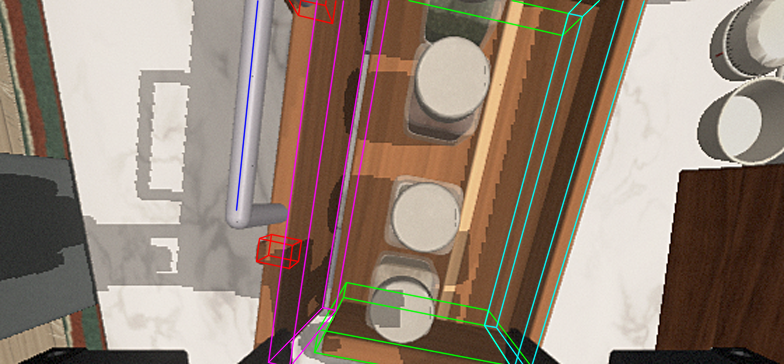

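View pics/sc1.png

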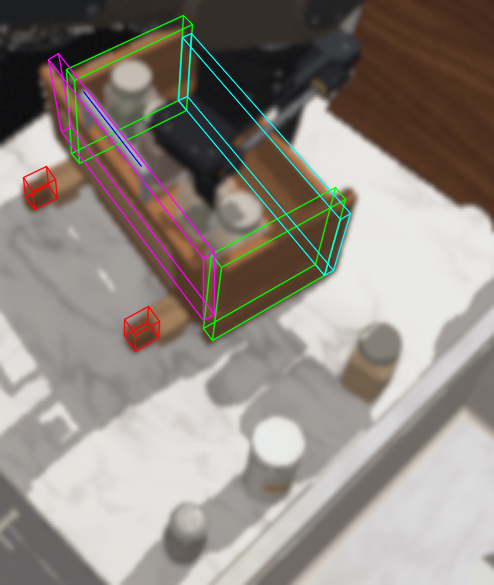

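Call:
arm_command(deltas=[[[0, 0, 0, 0.4, 0], [0, -0.15, 0.3, 0.1, -0.13], [0.4, -0.15, 0.3, 0, -0.13], [0.4, -0.15, 0.3, 0, 0], [0.5, -0.1, 0.22, 0, 0], [0.5, 0, 0, 0, 0], [0.5, 0, 0, 0, 0]]])

```text
t: 0.88
eef_pos: [567.2, 115.0, 244.7]
tcp_rot: [-3.14, -0.002, 1.355]
ft_force: [0.7, -0.2, -0.5]
opening: 0.707
```

```bash
python3 - <<'E'
from h import *
c=shot("1")
pose=(587.5,108,-0.2)
import h
def w2(flap=0,sl=0,sr=0):
    L=[]
    for sg in(1,-1): L+=[(e,(0,255,0)) for e in box((12,sg*122,0),(154,sg*138,140))]
    return L
E
sed -i 's/E=box((0,-136,0),(120,136,-12))/E=box((0,-136,0),(120,136,12))/' h.py
python3 - <<'E'
from h import *
c=load("1"); pose=(587.5,108,-0.2)
draw(c["side"],pose,"pics/s2.png",(120,140,390,330),2.9,flap=.07)
draw(c["wrist"],pose,"pics/w2.png",(0,0,560,420),1.4,flap=.07)
E
```

```text
(no output)
```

View pics/w2.png

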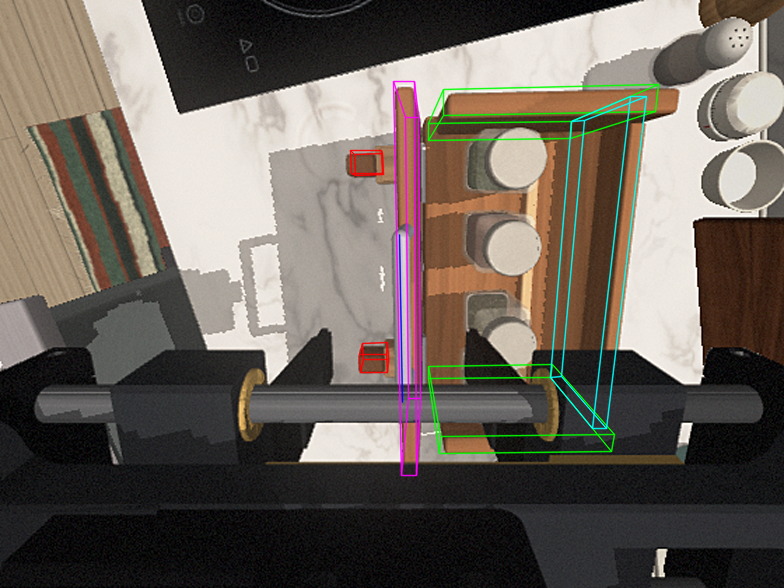

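View pics/s2.png

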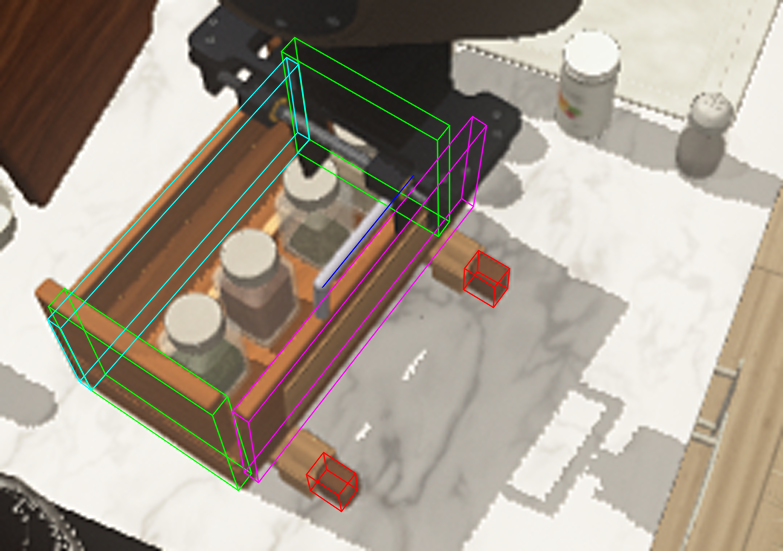

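Call:
arm_command(deltas=[[[0.5, 0.02, 0, -0.25, 0], [0.5, 0, 0, -0.22, 0], [0.5, 0, 0, 0, 0], [0.9, 0, 0, 0, 0], [1, 0, 0, 0, 0], [1, 0, 0, 0, 0], [1, 0, 0, 0, 0], [1, 0, 0, 0, 0]]])

```text
t: 1.7
eef_pos: [574.0, 108.3, 199.2]
tcp_rot: [3.139, -0.003, 1.347]
ft_force: [-0.4, 0.4, -0.9]
opening: 0.207
```

Run:
```python
from h import *
from cell import env
s=env.state();print(s)
print(W2H(s["eef_pos"],(587.5,108,-0.2)))
```

```text
{'t': 1.7, 'joints': array([0.07235529, 0.42563896, 1.65762123, 0.00262415, 1.05509905,
       0.2952692 ]), 'qvel': array([-0.00476607, -0.00938385, -0.01165984,  0.00044255,  0.00697312,
       -0.00227656]), 'tau': array([-9.65256686e-02, -5.59752560e+01, -2.52294874e+01,  7.93994567e-02,
       -2.31369013e-04, -7.81401777e-04]), 'eef_pos': array([573.97749339, 108.34614181, 199.1917673 ]), 'tcp_rot': array([ 3.13916609e+00, -3.12856092e-03,  1.34659582e+00]), 'ft_force': array([-0.39947494,  0.40328873, -0.9345193 ]), 'moment': array([-0.00592274,  0.03159451, -0.05373609]), 'opening': 0.2065833606454343}
[[-13.32172454  -2.34726532 199.1917673 ]]
```

Call:
arm_command(deltas=[[[1, 0, 0, 0, 0], [1, 0, 0, 0, 0], [1, 0, 0, 0, 0]]])

```text
t: 1.95
eef_pos: [574.4, 108.4, 200.7]
tcp_rot: [3.137, -0.004, 1.347]
ft_force: [-0.3, 0.1, 0.1]
opening: 0.02
```

Run:
```python
from h import *
c=shot("2"); pose=(587.5,108,-0.2)
draw(c["side"],pose,"pics/s3.png",(120,140,390,330),2.9,flap=.07)
draw(c["wrist"],pose,"pics/w3.png",(0,0,560,420),1.4,flap=.07)
```

```text
(no output)
```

View pics/w3.png

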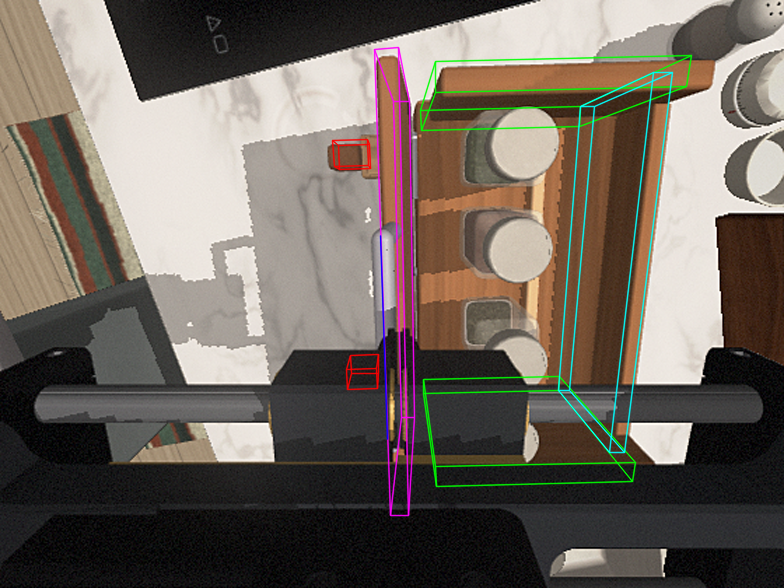

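View pics/s3.png

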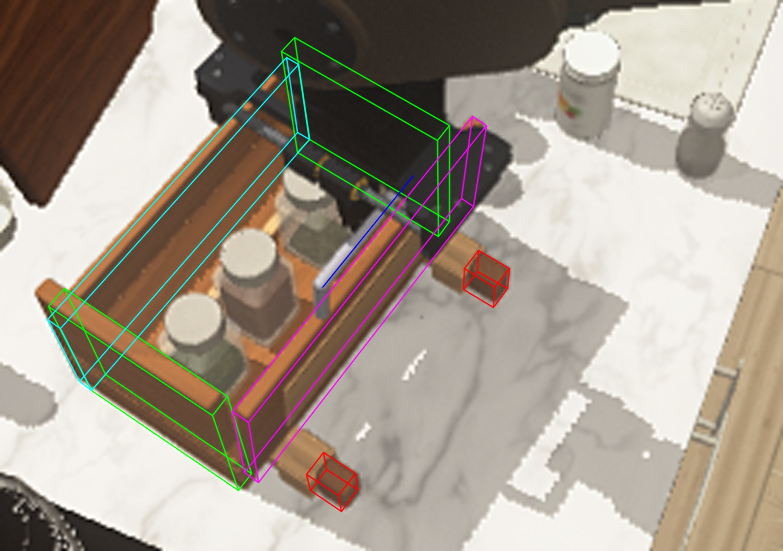

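Run:
```python
from h import *
from cell import env
s=env.state();print(s["eef_pos"],s["opening"],s["t"])
c=load("2")
for z in(199,213,240):
  p=s["eef_pos"].copy();p[2]=z
  print((proj(c["side"],p)-[120,140])*2.9,proj(c["wrist"],p)*1.4, (proj(c["scene"],p)))
a=c["side"]["frame"][150:270,180:300,::-1];cv2.imwrite("pics/s4.png",cv2.resize(a,None,fx=5,fy=5,interpolation=cv2.INTER_CUBIC))
a=c["scene"]["frame"][120:240,220:340,::-1];cv2.imwrite("pics/sc4.png",cv2.resize(a,None,fx=5,fy=5,interpolation=cv2.INTER_CUBIC))
```

```text
[574.38376096 108.39147756 200.4996228 ] 0.005152950019804529 2.1
[[363.35174761 233.66316947]] [[396.02557099 336.52893054]] [[265.13113525 172.51822011]]
[[362.32777101 222.85590116]] [[396.01164425 346.77151446]] [[265.10017449 168.83056653]]
[[360.27810921 201.22333161]] [[395.97829154 371.30116701]] [[265.03847053 161.48117326]]
```

View pics/s4.png

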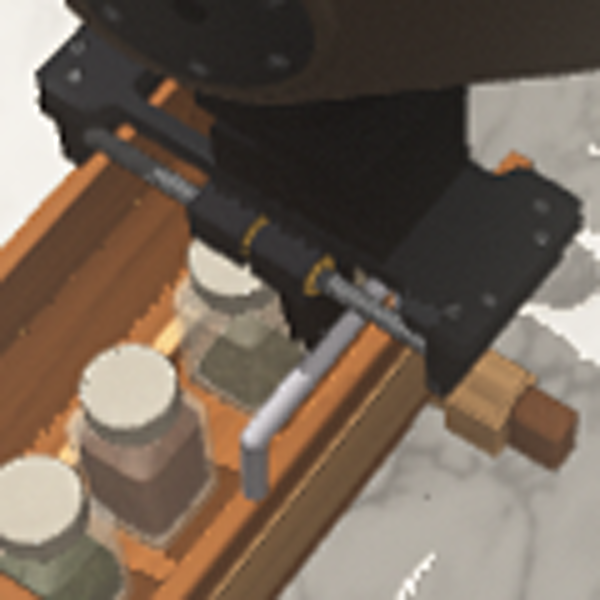

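View pics/sc4.png

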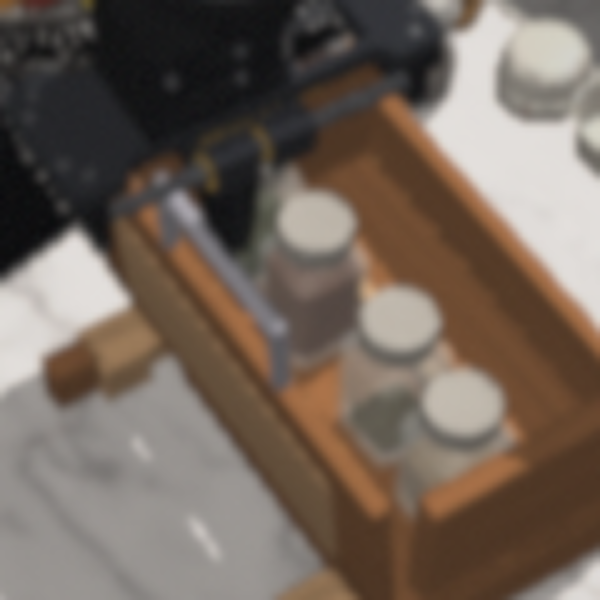

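Run:
```python
from h import *
c=load("2");S=c["side"];print(-S["R"].T@S["t"], -c["scene"]["R"].T@c["scene"]["t"],-c["wrist"]["R"].T@c["wrist"]["t"])
from cell import env
# bar ends: px picks side, scene (zoom5)
pick={"side":[(180+256/5,150+438/5),(180+378/5,150+290/5)],"scene":[(220+282/5,120+335/5),(220+172/5,120+195/5)]}
# side first = left end(+y); scene first = right end
def tri(obs):
    A=[];b=[]
    for cc,(u,v) in obs:
        d=cc["R"].T@np.array([(u-cc["cx"])/cc["fx"],(v-cc["cy"])/cc["fy"],1]);d/=np.linalg.norm(d);o=-cc["R"].T@cc["t"]
        P=np.eye(3)-np.outer(d,d);A.append(P);b.append(P@o)
    return np.linalg.solve(sum(A),sum(b))
l=tri([(S,pick["side"][0]),(c["scene"],pick["scene"][1])]);r=tri([(S,pick["side"][1]),(c["scene"],pick["scene"][0])])
print(l,r,W2H([l,r],(587.5,108,-.2)))
w0=load("0")["wrist"];w1=load("1")["wrist"]
```

```text
[ 339.18148984  531.44806126 1039.21159649] [ 127.61376153 -371.73684831 1046.47075399] [590.03547136 176.3386951  391.87671351]
[582.01754909 153.54294033 202.84627019] [571.79181075  67.36642236 184.29636627] [[-14.42115238  43.54591882 202.84627019]
 [ -7.32242561 -42.94434683 184.29636627]]
```

Call:
arm_command(deltas=[[[1, 0, 0, 0.25, 0], [1, 0, 0, 0.2, 0], [0.5, 0, 0, 0, 0], [0.5, 0, 0, 0, 0], [0.5, 0, 0, 0, 0], [0.5, 0, 0, 0, 0], [0.5, 0, 0, 0, 0]]])

```text
t: 2.68
eef_pos: [573.0, 108.5, 244.0]
tcp_rot: [-3.141, -0.002, 1.347]
ft_force: [-0.3, 0.1, 0.8]
opening: 0.298
```

Run:
```python
from h import *
from cell import env
s=env.state();print(s["eef_pos"],s["tcp_rot"],s["opening"],s["t"],W2H(s["eef_pos"],(587.5,108,-.2)))
c=shot("3"); s=env.state();print(s["eef_pos"],s["opening"],s["t"])
a=c["side"]["frame"][150:270,180:300,::-1];cv2.imwrite("pics/s5.png",cv2.resize(a,None,fx=5,fy=5,interpolation=cv2.INTER_CUBIC))
draw(c["wrist"],(587.5,108,-.2),"pics/w5.png",(0,0,560,420),1.4,flap=.07)
```

```text
[572.98293309 108.49743613 244.00733549] [-3.14147258e+00 -2.29704165e-03  1.34711976e+00] 0.2979133143680058 2.6833 [[-14.32651739  -2.39657544 244.00733549]]
[573.06734358 108.4708643  244.21555372] 0.42654417548033496 2.8333
```

View pics/s5.png

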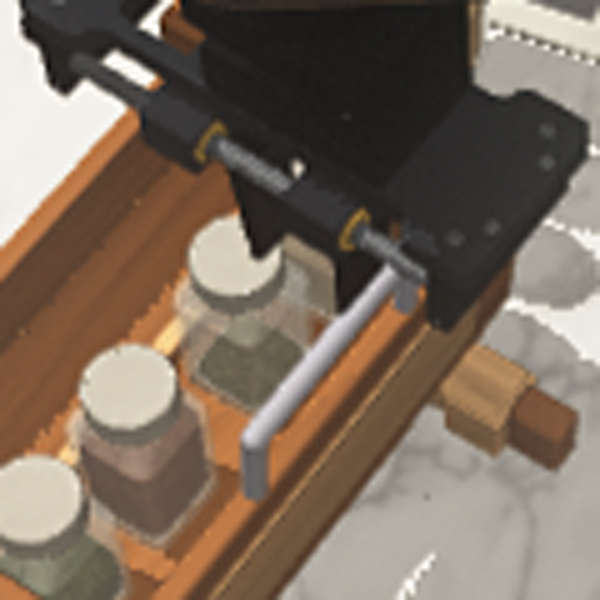

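View pics/w5.png

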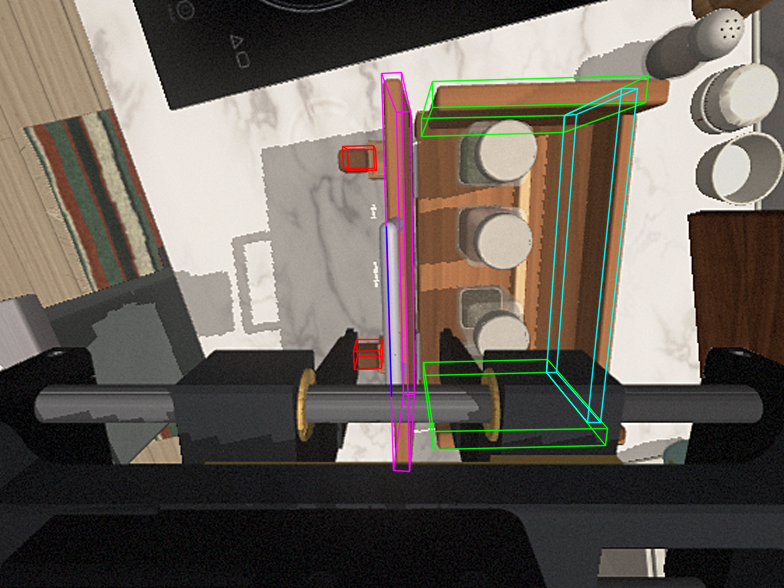

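Run:
```python
from h import *
from scipy.optimize import least_squares as ls
W=[load(str(i)) for i in range(4)]
obs=[(W[1]["wrist"],400/1.4,229/1.4),(W[2]["wrist"],385/1.4,232/1.4),(W[3]["wrist"],392/1.4,222/1.4),(W[0]["side"],180+256/5,150+438/5)]
f=lambda X,o:np.concatenate([proj(c,X)[0]-[u,v] for c,u,v in o])
for o in (obs,obs[:3],obs[1:]):
    r=ls(f,[580,160,215],args=(o,));print(r.x,W2H(r.x,(587.5,108,-.2)),r.fun.round(1))
# scene check of bar end
print(proj(W[0]["scene"],r.x))
for i in (1,2,3):
    cv2.imwrite(f"pics/wz{i}.png",cv2.resize(W[i]["wrist"]["frame"][130:300,190:380,::-1],None,fx=4,fy=4,interpolation=cv2.INTER_CUBIC))
```

```text
[581.57179061 161.98013429 214.46369785] [[-16.53423704  51.72637209 214.46369785]] [ 1.6  1.4 -0.3 -0.9 -1.7  0.6 -2.1  1. ]
[580.33360915 158.89177915 173.12472669] [[-17.13417587  48.45358975 173.12472669]] [ 0.6  0.8  0.5 -1.5 -1.3  1. ]
[581.94294795 161.55349781 214.83632906] [[-16.08571856  51.38197752 214.83632906]] [ 0.4 -0.3 -1.1  1.1 -2.2  0.6]
[[252.07828334 153.81147875]]
```

View pics/wz2.png

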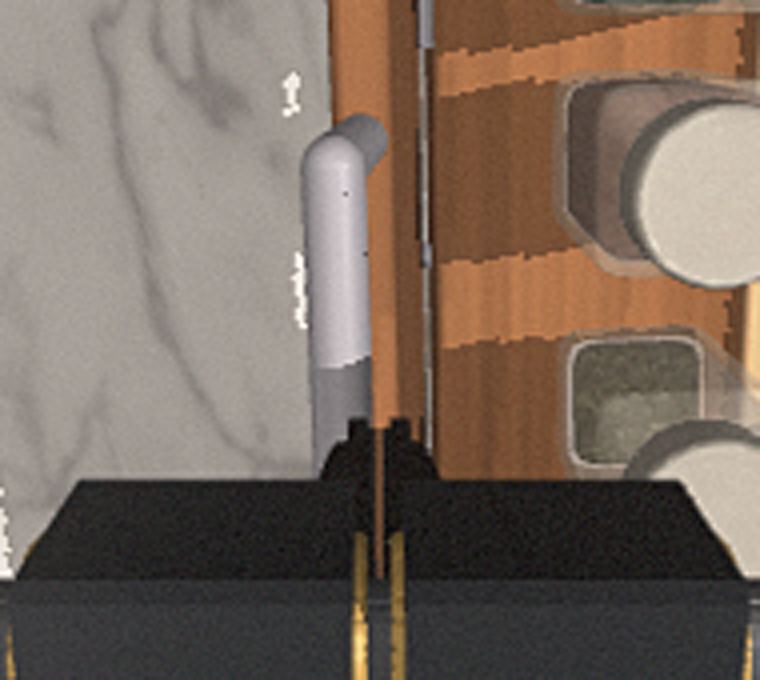

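View pics/wz3.png

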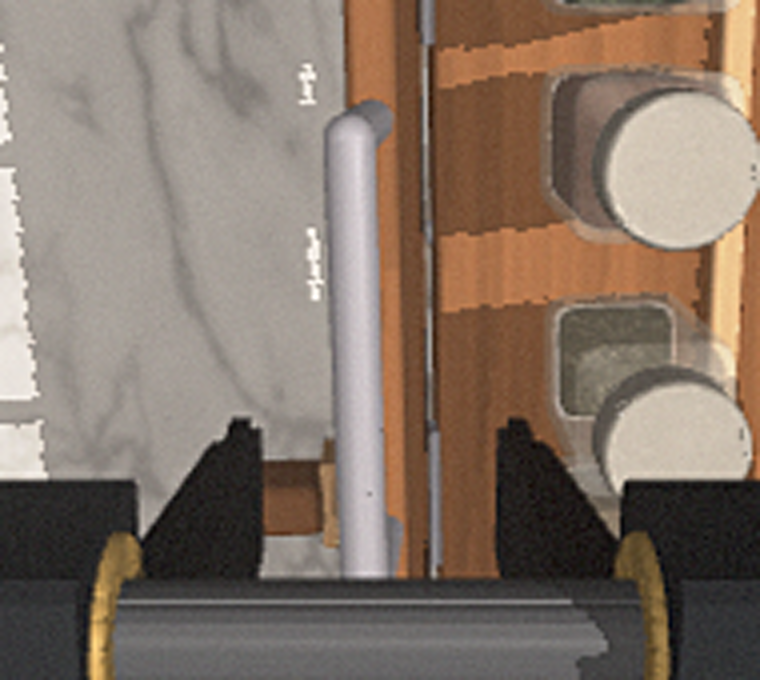

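Run:
```python
from h import *
W=[load(str(i)) for i in range(4)]
c=W[3]; 
R=Ro.from_euler('xyz',[3.1415,0,1.347]).as_matrix(); p=np.array([573.05,108.47,244.2])
for n,crop in (("side",(180,130,300,250)),("scene",(210,100,330,220)),("wrist",(200,150,380,300))):
    x0,y0,x1,y1=crop;k=5 if n!="wrist" else 4
    im=cv2.resize(c[n]["frame"][y0:y1,x0:x1,::-1],None,fx=k,fy=k,interpolation=cv2.INTER_CUBIC)
    for o in (-20.2,20.2):
      for xx in(-10,10):
        for z in (0,-19):
          q=(proj(c[n],p+R@np.array([xx,o,z]))[0]-[x0,y0]+.5)*k
          cv2.circle(im,tuple(int(v) for v in q),3,(0,0,255) if z==0 else (0,255,0),-1)
    for z,col in((215,(255,255,0)),(195,(255,0,255)),(175,(0,255,255))):
        q=(proj(c[n],H2W([(-17,-50,z),(-17,50,z)],(587.5,108,-.2)))-[x0,y0]+.5)*k
        cv2.line(im,tuple(int(v) for v in q[0]),tuple(int(v) for v in q[1]),col,1)
    cv2.imwrite(f"pics/f_{n}.png",im)
```

```text
(no output)
```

View pics/f_side.png

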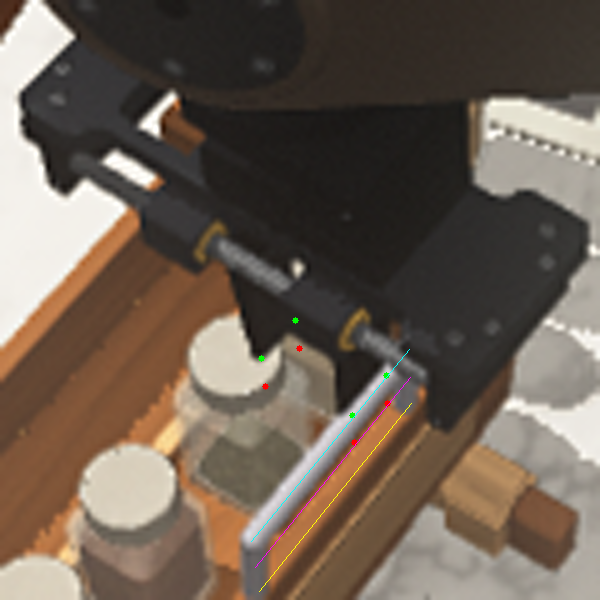

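View pics/f_scene.png

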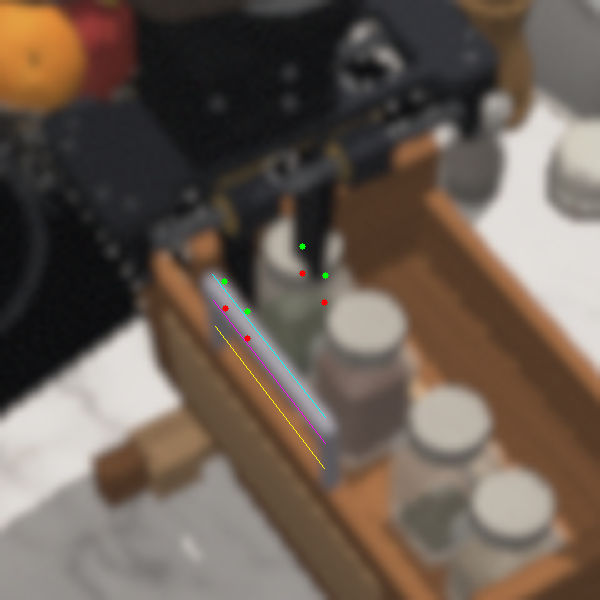

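View pics/f_wrist.png

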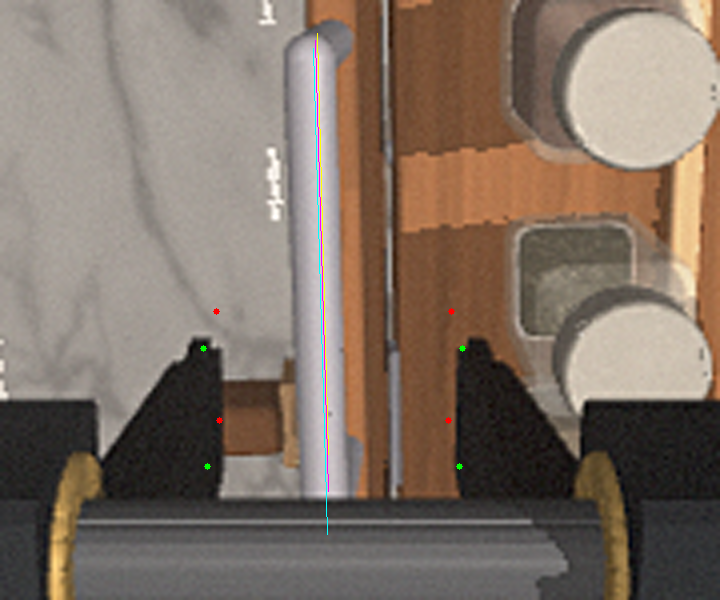

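Call:
arm_command(deltas=[[[0.5, -0.03, 0, -0.25, 0], [0.5, 0, 0, -0.25, 0], [0.5, 0, 0, -0.1, 0], [0.5, 0, 0, 0, 0], [1, 0, 0, 0, 0], [1, 0, 0, 0, 0], [1, 0, 0, 0, 0], [1, 0, 0, 0, 0], [1, 0, 0, 0, 0], [1, 0, 0, 0, 0], [1, 0, 0, 0, 0]]])

```text
t: 3.75
eef_pos: [571.3, 108.6, 185.0]
tcp_rot: [3.137, -0.004, 1.347]
ft_force: [0.7, 1.3, -4.9]
opening: 0.094
```

Call:
arm_command(deltas=[[[1, 0.04, -0.01, 0, 0], [1, 0.04, -0.01, 0, 0], [1, 0, 0, 0, 0]]])

```text
t: 4.0
eef_pos: [579.7, 106.9, 185.6]
tcp_rot: [3.137, -0.004, 1.348]
ft_force: [-0.5, -0.6, -1.9]
opening: 0.099
```

Call:
arm_command(deltas=[[[1, 0.05, -0.01, 0, 0], [1, 0, 0, 0, 0]]])

```text
t: 4.17
eef_pos: [582.4, 106.3, 185.7]
tcp_rot: [-3.139, -0.003, 1.348]
ft_force: [-2.8, 1.5, 2.9]
opening: 0.097
```

Call:
arm_command(deltas=[[[0.6, 0, 0, 0, 0], [0.6, 0, 0, 0, 0], [0.6, 0, 0, 0, 0], [0.6, 0, 0, 0.3, 0], [0.6, 0, 0, 0.4, 0.15], [0.3, -0.1, 0, 0.2, 0.16], [0.3, -0.1, 0.2, 0, 0.16], [0.3, -0.1, 0.2, 0, 0.16], [0.3, -0.1, 0.2, 0, 0.16], [0.3, -0.1, 0.2, 0, 0.16], [0.3, -0.1, 0.2, 0, 0.16], [0.3, 0, 0.1, 0, 0.16]]])

```text
t: 5.17
eef_pos: [524.1, 216.5, 280.0]
tcp_rot: [3.138, 0.003, 2.345]
ft_force: [-0.7, 0.1, -0.7]
opening: 0.698
```

Call:
arm_command(deltas=[[[0.3, 0, 0, 0, 0.16], [0.3, 0, 0, 0, 0.16], [0.3, 0, 0, 0, 0.16], [0.3, 0, 0, 0, 0.16], [0.3, 0, 0, 0, 0.16], [0.3, 0, 0, 0, 0], [0.3, 0, 0, 0, 0]]])

```text
t: 5.75
eef_pos: [525.3, 219.5, 280.3]
tcp_rot: [3.136, 0.007, 2.971]
ft_force: [-0.3, -0.2, 0.2]
opening: 0.701
```

```bash
cat >> h.py <<'E'
POSE=(589.5,107.7,-0.2)
def st():
    from cell import env
    s=env.state();print("t",round(s["t"],2),"tcp",s["eef_pos"].round(1),"yaw",s["tcp_rot"].round(3),"hutch",W2H(s["eef_pos"],POSE).round(1),"op",round(s["opening"],3),"F",s["ft_force"].round(1));return s
E
python3 - <<'E'
from h import *
st();c=shot("4")
draw(c["side"],POSE,"pics/s6.png",(120,140,390,330),2.9,flap=0)
draw(c["wrist"],POSE,"pics/w6.png",(0,0,560,420),1.4,flap=0)
print(proj(c["wrist"],H2W([(-48,100,41)],POSE))*1.4)
E
```

```text
t 5.75 tcp [525.3 219.5 280.3] yaw [3.136 0.007 2.971] hutch [[-85.1  96.9 280.3]] op 0.701 F [-0.3 -0.2  0.2]
[[398.2724527  290.64022172]]
```

View pics/w6.png

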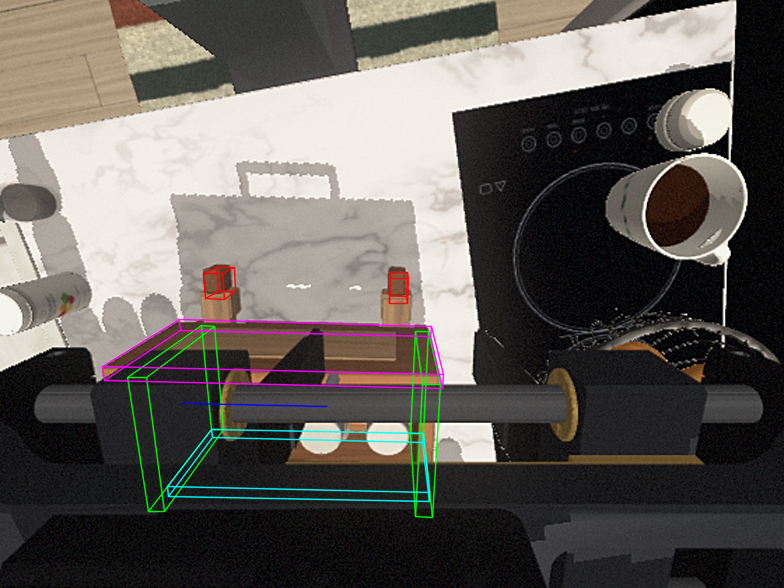

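View pics/s6.png

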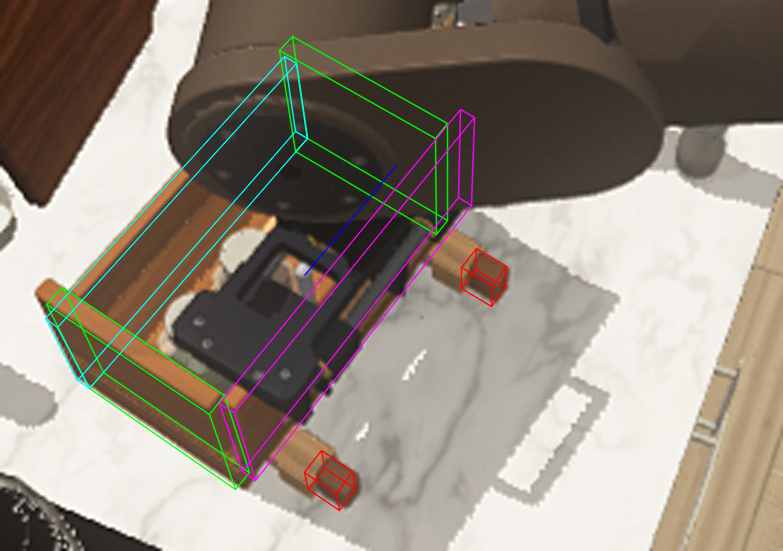

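Call:
arm_command(deltas=[[[0.3, 0, 0.03, -0.4, -0.04], [0.3, 0, 0, -0.4, 0], [0.3, 0, 0, -0.4, 0], [0.3, 0, 0, -0.4, 0], [0.3, 0, 0, -0.4, 0], [0.3, 0, 0, -0.3, 0], [0.3, 0, 0, -0.2, 0], [0.3, 0, 0, -0.1, 0], [0.3, 0, 0, 0, 0], [0.3, 0, 0, 0, 0]]])

```text
t: 6.73
eef_pos: [525.3, 222.3, 12.0]
tcp_rot: [3.132, 0.015, 2.913]
ft_force: [0.5, 0.0, -0.2]
opening: 0.697
```

Run:
```python
from h import *
st();c=shot("5")
draw(c["side"],POSE,"pics/s7.png",(160,190,360,330),3.9,flap=0)
draw(c["wrist"],POSE,"pics/w7.png",(0,0,560,420),1.4,flap=0)
```

```text
t 6.73 tcp [525.3 222.3  12. ] yaw [3.132 0.015 2.913] hutch [[-85.6  99.5  12. ]] op 0.697 F [ 0.5  0.  -0.2]
```

View pics/w7.png

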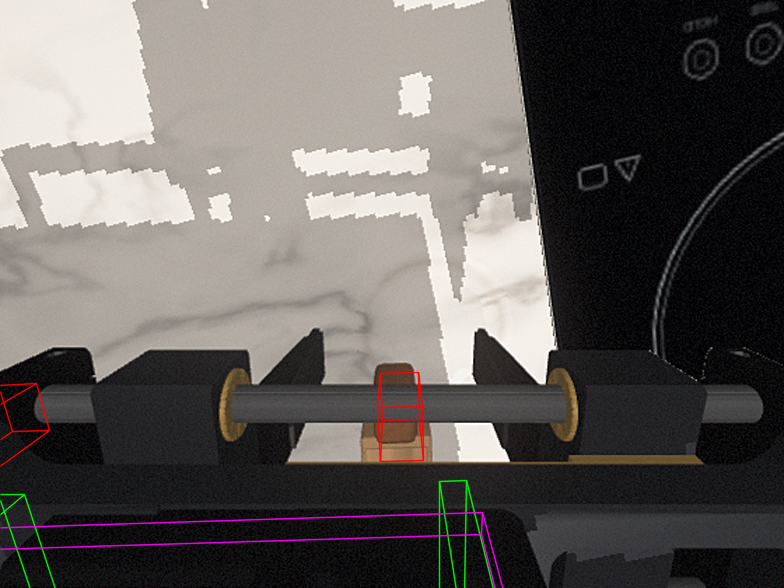

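View pics/s7.png

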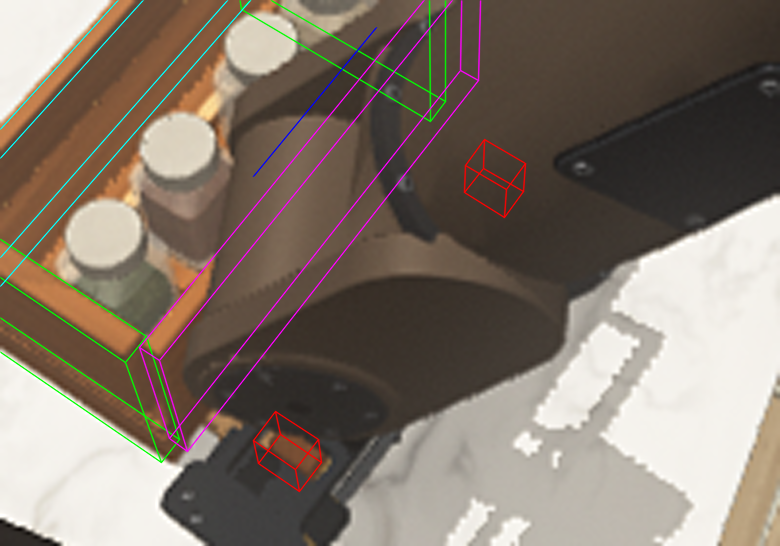

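Call:
arm_command(deltas=[[[0.3, 0.1, -0.02, -0.04, 0.03], [0.3, 0.1, -0.02, -0.03, 0], [0.3, 0, 0, 0, 0], [1, 0, 0, 0, 0], [1, 0, 0, 0, 0], [1, 0, 0, 0, 0], [1, 0, 0, 0, 0], [1, 0, 0, 0, 0], [1, 0, 0, 0, 0], [1, 0, 0, 0, 0]]])

```text
t: 7.72
eef_pos: [548.0, 218.7, 11.7]
tcp_rot: [3.128, 0.024, 2.935]
ft_force: [-3.5, -28.6, 3.6]
opening: 0.266
```

Run:
```python
from h import *
st()
```

```text
t 7.72 tcp [548.  218.7  11.7] yaw [3.128 0.024 2.935] hutch [[-62.7 100.6  11.7]] op 0.266 F [ -3.5 -28.6   3.6]
```

Call:
arm_command(deltas=[[[1, 0, -0.03, 0, 0], [1, 0, 0, 0, 0], [1, 0, 0, 0, 0]]])

```text
t: 7.97
eef_pos: [547.6, 215.5, 11.6]
tcp_rot: [3.128, 0.023, 2.936]
ft_force: [-0.6, -0.6, 0.7]
opening: 0.206
```

Call:
arm_command(deltas=[[[1, -0.1, 0.02, 0, 0], [1, -0.2, 0.04, 0, 0], [1, -0.2, 0.04, 0, 0], [1, -0.2, 0.04, 0, 0], [1, -0.2, 0.04, 0, 0], [1, 0, 0, 0, 0]]])

```text
t: 8.47
eef_pos: [455.2, 234.0, 11.7]
tcp_rot: [3.125, 0.03, 2.935]
ft_force: [-1.2, 1.6, -5.6]
opening: 0.202
```

Run:
```python
from h import *
st()
c=shot("6",("side",))
draw(c["side"],POSE,"pics/s8.png",(160,190,360,330),3.9,flap=0,sl=100)
```

```text
t 8.47 tcp [455.2 234.   11.7] yaw [3.125 0.03  2.935] hutch [[-156.7   97.1   11.7]] op 0.202 F [-1.2  1.6 -5.6]
```

View pics/s8.png

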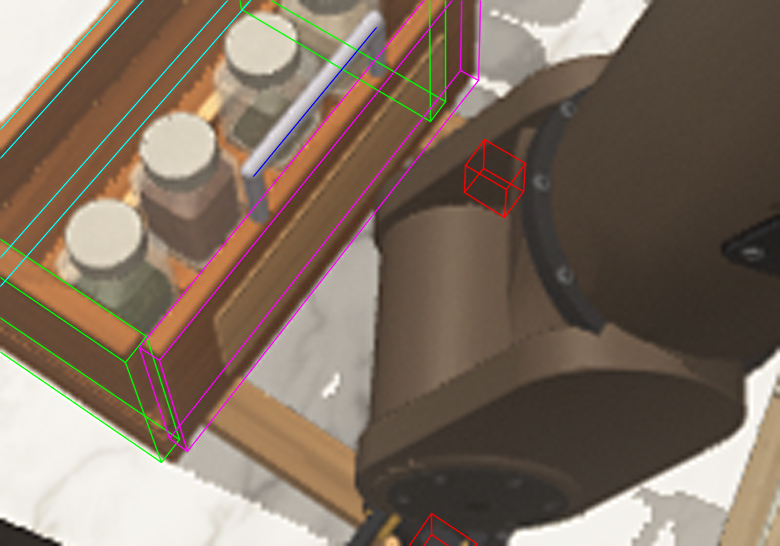

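Call:
arm_command(deltas=[[[1, -0.1, 0.02, 0, 0], [1, -0.08, 0.02, 0, 0], [1, -0.05, 0.01, 0, 0]]])

```text
t: 8.77
eef_pos: [440.3, 237.4, 12.3]
tcp_rot: [3.122, 0.045, 2.938]
ft_force: [24.4, -21.8, -17.1]
opening: 0.203
```

Run:
```python
from h import *
st()
```

```text
t 8.77 tcp [440.3 237.4  12.3] yaw [3.122 0.045 2.938] hutch [[-172.    97.5   12.3]] op 0.203 F [ 24.4 -21.8 -17.1]
```

Call:
arm_command(deltas=[[[0.3, 0.02, 0, 0, 0], [0.3, 0, 0, 0, 0], [0.3, 0, 0, 0, 0], [0.3, 0, 0, 0.35, 0], [0.3, 0, 0, 0.3, 0], [0.3, 0.08, -0.36, 0, 0], [0.3, 0.08, -0.36, 0, 0], [0.3, 0.08, -0.36, 0, 0], [0.3, 0.08, -0.36, 0, 0], [0.3, 0.08, -0.36, 0, 0], [0.3, 0.06, -0.24, 0, 0], [0.3, 0, 0, 0, 0]]])

```text
t: 9.77
eef_pos: [486.5, 27.1, 80.3]
tcp_rot: [3.122, 0.045, 2.943]
ft_force: [-0.3, 1.1, 0.7]
opening: 0.703
```

Run:
```python
from h import *
st();c=shot("7")
draw(c["side"],POSE,"pics/s9.png",(120,140,390,330),2.9,flap=0,sl=110)
draw(c["wrist"],POSE,"pics/w9.png",(0,0,560,420),1.4,flap=0,sl=110)
```

```text
t 9.77 tcp [486.5  27.1  80.3] yaw [3.122 0.045 2.943] hutch [[-84.9 -99.4  80.3]] op 0.703 F [-0.3  1.1  0.7]
```

View pics/w9.png

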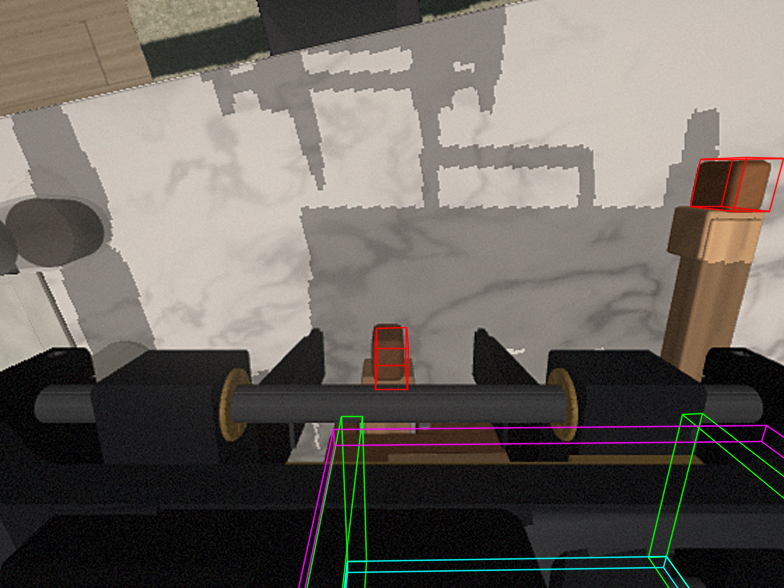

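View pics/s9.png

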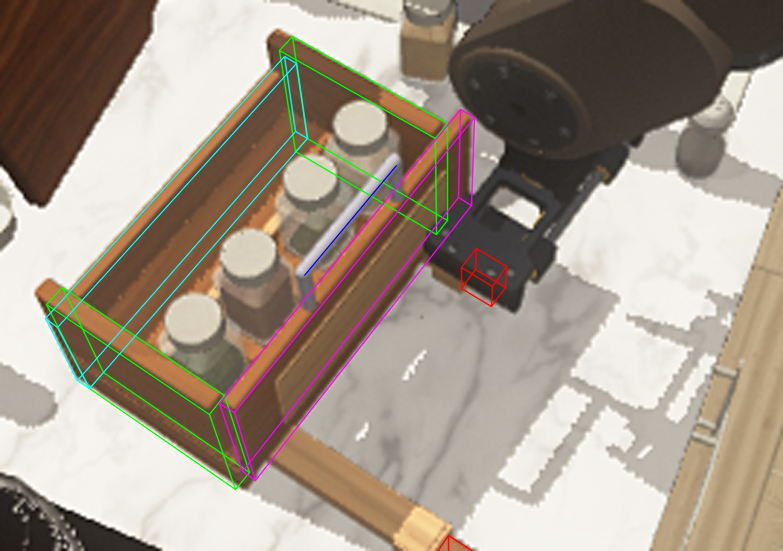

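Call:
arm_command(deltas=[[[0.3, -0.01, -0.04, -0.3, 0], [0.3, 0, 0, -0.25, 0], [0.3, 0, 0, -0.14, 0], [0.3, 0.1, -0.02, 0, 0], [0.3, 0.1, -0.02, 0, 0], [0.3, 0, 0, 0, 0], [1, 0, 0, 0, 0], [1, 0, 0, 0, 0], [1, 0, 0, 0, 0], [1, 0, 0, 0, 0], [1, 0, 0, 0, 0], [1, 0, 0, 0, 0]]])

```text
t: 10.92
eef_pos: [505.6, 27.7, 13.7]
tcp_rot: [3.125, 0.049, 2.958]
ft_force: [-10.2, -59.0, -5.0]
opening: 0.335
```

Run:
```python
from h import *
st()
```

```text
t 10.92 tcp [505.6  27.7  13.7] yaw [3.125 0.049 2.958] hutch [[-66.3 -95.1  13.7]] op 0.335 F [-10.2 -59.   -5. ]
```

Call:
arm_command(deltas=[[[0.3, 0, 0, 0, 0], [0.3, 0, 0, 0, 0], [0.3, 0, 0, 0, 0]]])

```text
t: 11.17
eef_pos: [504.7, 25.2, 14.0]
tcp_rot: [3.126, 0.048, 2.956]
ft_force: [-0.0, -0.2, 0.5]
opening: 0.494
```

Run:
```python
from h import *
st();c=shot("8")
draw(c["wrist"],POSE,"pics/w10.png",(0,0,560,420),1.4,flap=0,sl=110)
```

```text
t 11.17 tcp [504.7  25.2  14. ] yaw [3.126 0.048 2.956] hutch [[-66.7 -97.7  14. ]] op 0.494 F [-0.  -0.2  0.5]
```

View pics/w10.png

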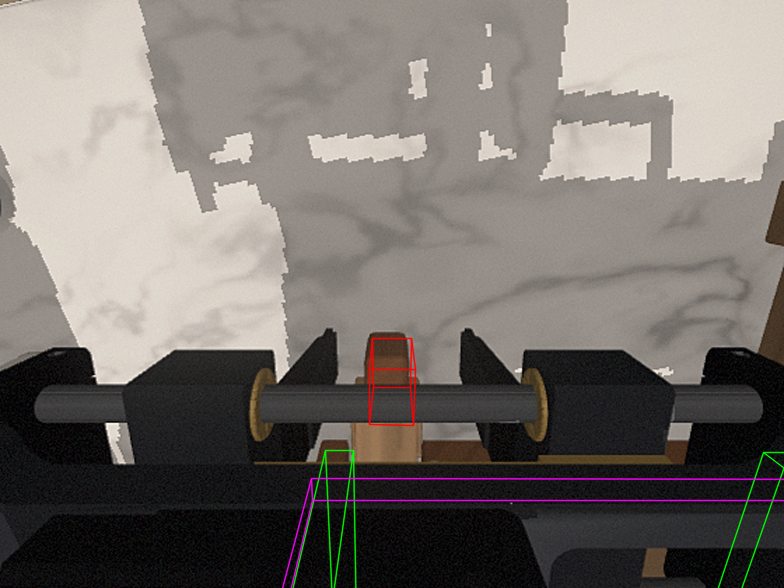

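View pics/side8.png

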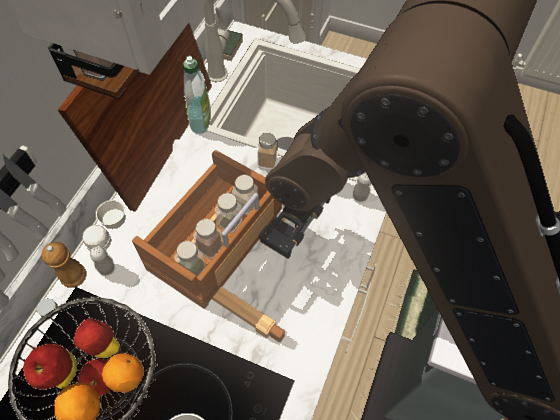

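Call:
arm_command(deltas=[[[0.3, -0.01, -0.04, 0, 0], [0.3, 0, 0, 0, 0]]])

```text
t: 11.48
eef_pos: [503.8, 21.9, 14.1]
tcp_rot: [3.126, 0.048, 2.958]
ft_force: [-0.7, -0.4, 0.5]
opening: 0.693
```

Run:
```python
from h import *
st()
```

```text
t 11.48 tcp [503.8  21.9  14.1] yaw [3.126 0.048 2.958] hutch [[ -66.9 -101.2   14.1]] op 0.693 F [-0.7 -0.4  0.5]
```

Close in steps, watching the side force.

Call:
arm_command(deltas=[[[1, 0.01, 0, -0.02, 0], [1, 0, 0, 0, 0], [1, 0, 0, 0, 0], [1, 0, 0, 0, 0], [1, 0, 0, 0, 0]]])

```text
t: 11.9
eef_pos: [505.0, 22.0, 11.8]
tcp_rot: [3.126, 0.048, 2.958]
ft_force: [0.2, -0.3, -0.2]
opening: 0.408
```

Call:
arm_command(deltas=[[[1, 0, 0, 0, 0]]])

```text
t: 11.98
eef_pos: [505.0, 22.1, 11.8]
tcp_rot: [3.126, 0.048, 2.958]
ft_force: [-0.3, -0.3, -0.1]
opening: 0.334
```

Call:
arm_command(deltas=[[[1, 0, 0, 0, 0]]])

```text
t: 12.07
eef_pos: [505.0, 22.1, 11.8]
tcp_rot: [3.126, 0.048, 2.958]
ft_force: [-0.4, 0.0, 0.7]
opening: 0.264
```

Call:
arm_command(deltas=[[[1, 0, 0, 0, 0], [1, 0, 0, 0, 0]]])

```text
t: 12.23
eef_pos: [504.5, 20.0, 11.8]
tcp_rot: [3.128, 0.048, 2.959]
ft_force: [0.6, 7.5, -0.0]
opening: 0.206
```

Gripped. Pull.

Call:
arm_command(deltas=[[[1, -0.1, 0.02, 0, 0], [1, -0.2, 0.04, 0, 0], [1, -0.2, 0.04, 0, 0], [1, -0.2, 0.04, 0, 0], [1, -0.2, 0.04, 0, 0], [1, 0, 0, 0, 0]]])

```text
t: 12.73
eef_pos: [413.6, 38.3, 11.8]
tcp_rot: [3.127, 0.056, 2.958]
ft_force: [-2.4, 0.3, -2.6]
opening: 0.206
```

Run:
```python
from h import *
st()
```

```text
t 12.73 tcp [413.6  38.3  11.8] yaw [3.127 0.056 2.958] hutch [[-158.6 -103.    11.8]] op 0.206 F [-2.4  0.3 -2.6]
```

Call:
arm_command(deltas=[[[1, -0.1, 0.02, 0, 0], [1, -0.07, 0.02, 0, 0], [1, -0.04, 0.01, 0, 0]]])

```text
t: 12.98
eef_pos: [402.1, 40.9, 12.3]
tcp_rot: [3.126, 0.074, 2.958]
ft_force: [11.1, -22.1, -24.2]
opening: 0.2
```

Run:
```python
from h import *
st()
c=shot("9")
draw(c["wrist"],POSE,"pics/w11.png",(0,0,560,420),1.4,flap=0,sl=110,sr=110)
```

```text
t 12.98 tcp [402.1  40.9  12.3] yaw [3.126 0.074 2.958] hutch [[-170.4 -102.7   12.3]] op 0.2 F [ 11.1 -22.1 -24.2]
```

View pics/w11.png

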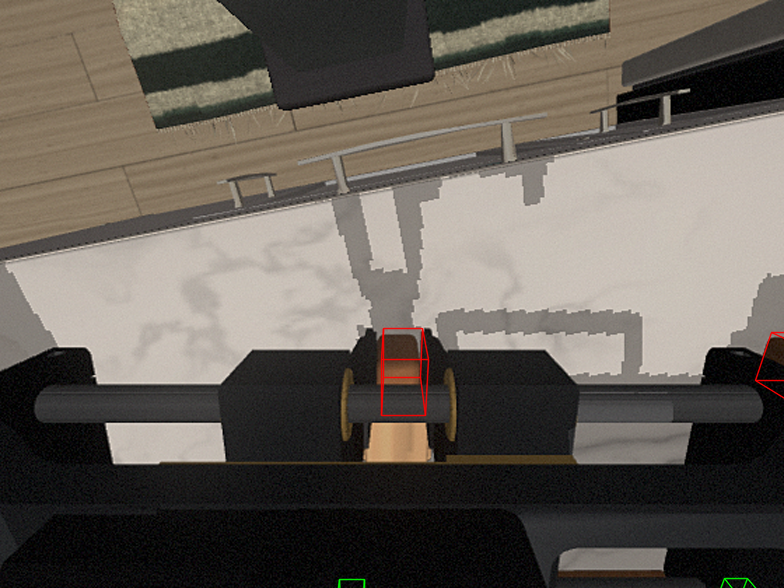

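Call:
arm_command(deltas=[[[0.6, 0, 0, 0, 0], [0.6, 0, 0, 0, 0], [0.6, 0, 0, 0, 0], [0.6, 0.1, -0.02, 0, 0], [0.6, 0.1, -0.02, 0, 0], [1, 0, 0, 0, 0], [1, 0, 0, 0, 0], [1, 0, 0, 0, 0], [1, 0, 0, 0, 0]]])

```text
t: 13.88
eef_pos: [428.6, 35.1, 12.4]
tcp_rot: [3.126, 0.075, 2.957]
ft_force: [-0.8, -0.4, 2.3]
opening: 0.332
```

Run:
```python
from h import *
st()
```

```text
t 13.88 tcp [428.6  35.1  12.4] yaw [3.126 0.075 2.957] hutch [[-143.3 -103.1   12.4]] op 0.332 F [-0.8 -0.4  2.3]
```

Call:
arm_command(deltas=[[[1, 0, 0, 0, 0], [1, 0, 0, 0, 0], [1, 0, 0, 0, 0], [1, -0.05, 0.01, 0, 0], [1, -0.05, 0.01, 0, 0], [1, -0.04, 0.01, 0, 0]]])

```text
t: 14.38
eef_pos: [426.3, 35.4, 13.9]
tcp_rot: [3.125, 0.1, 2.956]
ft_force: [-1.3, -25.5, 15.5]
opening: 0.25
```

Run:
```python
from h import *
st()
```

```text
t 14.38 tcp [426.3  35.4  13.9] yaw [3.125 0.1   2.956] hutch [[-145.6 -103.3   13.9]] op 0.25 F [ -1.3 -25.5  15.5]
```

Call:
arm_command(deltas=[[[0.6, 0, 0, 0, 0], [0.6, 0, 0, 0, 0], [0.6, 0, 0, 0, 0], [0.6, 0.05, 0.1, 0.4, 0], [0.6, 0.05, 0.2, 0.4, 0], [0.6, 0.05, 0.3, 0.4, 0], [0.6, 0, 0, 0.3, 0], [0.6, 0, 0, 0.3, 0]]])

```text
t: 15.05
eef_pos: [437.1, 92.8, 187.7]
tcp_rot: [3.128, 0.085, 2.953]
ft_force: [-0.2, -0.3, -0.6]
opening: 0.399
```

Run:
```python
from h import *
st()
c=shot("10")
draw(c["wrist"],POSE,"pics/w12.png",(0,0,560,420),1.4,flap=0,sl=110,sr=110)
draw(c["scene"],POSE,"pics/sc12.png",(180,120,380,320),3,flap=0,sl=110,sr=110)
draw(c["side"],POSE,"pics/s12.png",(120,140,390,340),2.9,flap=0,sl=110,sr=110)
```

```text
t 15.05 tcp [437.1  92.8 187.7] yaw [3.128 0.085 2.953] hutch [[-146.4  -44.9  187.7]] op 0.399 F [-0.2 -0.3 -0.6]
```

View pics/w12.png

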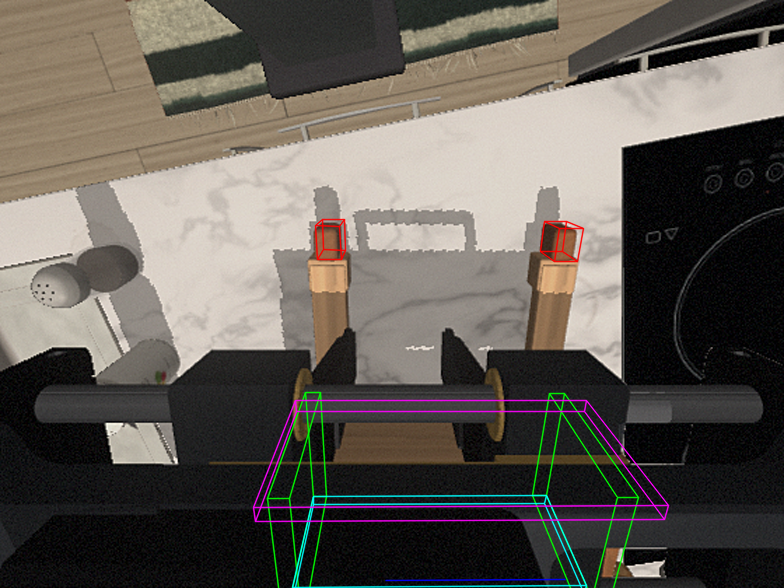

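View pics/sc12.png

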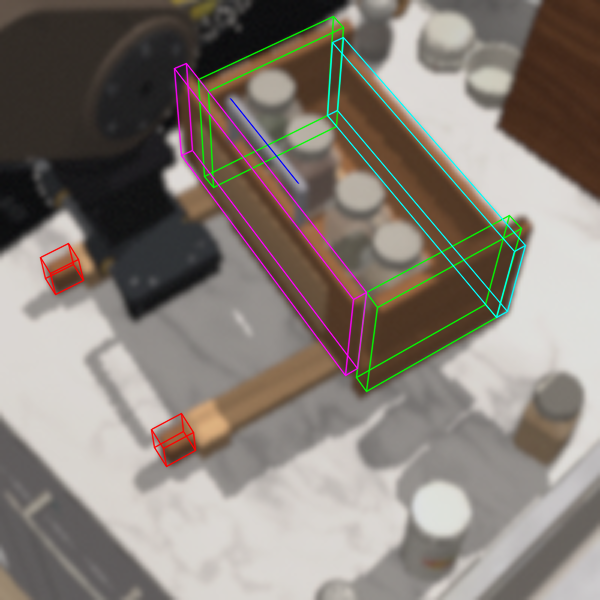

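View pics/s12.png

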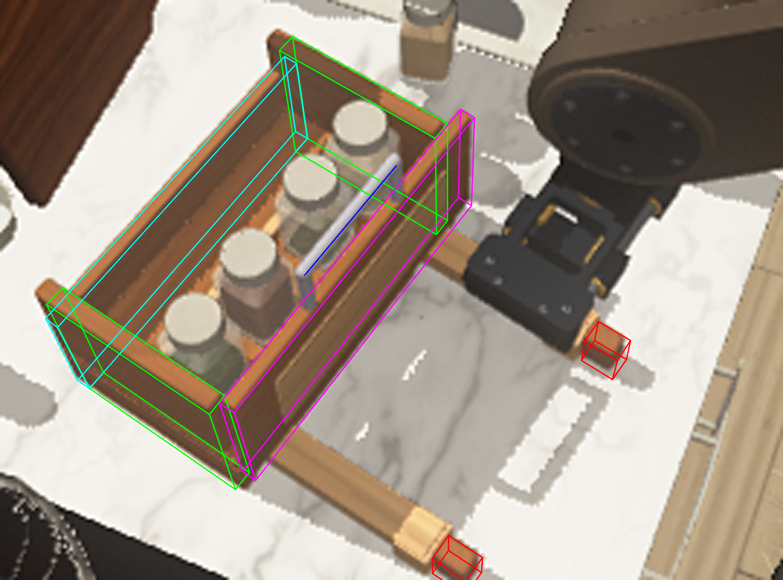

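Call:
arm_command(deltas=[[[0.5, 0, 0, 0.4, -0.16], [0.5, 0, 0, 0.35, -0.16], [0.5, 0.1, 0.01, 0, -0.16], [0.5, 0.15, 0.01, 0, -0.16], [0.5, 0.15, 0.02, 0, -0.16], [0.5, 0.2, 0.02, 0, -0.16], [0.5, 0.2, 0.02, 0, -0.16], [0.5, 0.2, 0.02, 0, -0.16], [0.5, 0.2, 0.02, 0, -0.16], [0.5, 0.1, 0.01, 0, -0.16], [0.5, 0.1, 0, 0, -0.16], [0.5, 0, 0, 0, -0.16]]])

```text
t: 16.2
eef_pos: [577.8, 104.2, 244.4]
tcp_rot: [-3.135, 0.078, 1.45]
ft_force: [-0.2, -0.4, 0.3]
opening: 0.5
```

Call:
arm_command(deltas=[[[0.5, 0, 0, 0, -0.1], [0.5, 0, 0, 0, 0], [0.5, 0, 0, 0, 0]]])

```text
t: 16.45
eef_pos: [577.2, 103.5, 237.0]
tcp_rot: [-3.125, 0.081, 1.363]
ft_force: [0.8, 0.1, -0.5]
opening: 0.497
```

Run:
```python
from h import *
st()
c=shot("11",("wrist",))
draw(c["wrist"],POSE,"pics/w13.png",(0,0,560,420),1.4,flap=0,sl=110,sr=110)
```

```text
t 16.45 tcp [577.2 103.5 237. ] yaw [-3.125  0.081  1.363] hutch [[-11.2  -6.6 237. ]] op 0.497 F [ 0.8  0.1 -0.5]
```

View pics/w13.png

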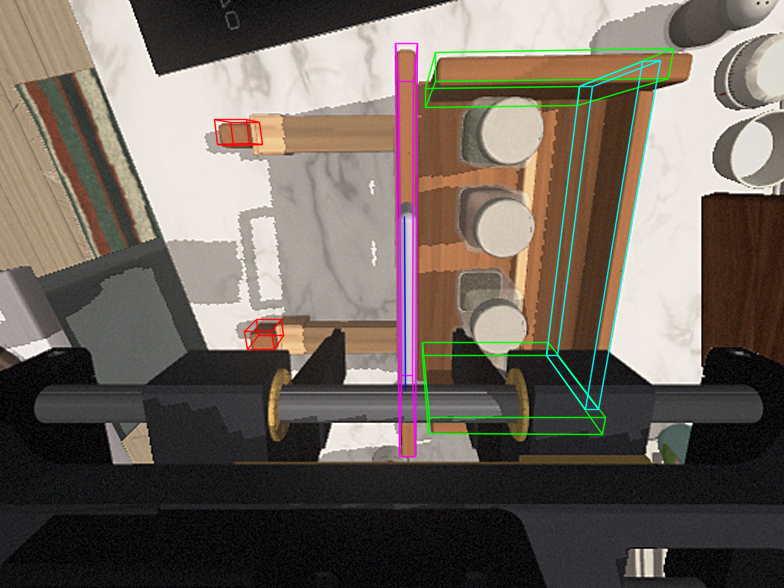

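Call:
arm_command(deltas=[[[0.5, 0.03, 0.05, -0.25, 0], [0.5, 0, 0, -0.22, 0], [0.5, 0, 0, -0.05, 0], [1, 0, 0, 0, 0], [1, 0, 0, 0, 0], [1, 0, 0, 0, 0], [1, 0, 0, 0, 0], [1, 0, 0, 0, 0], [1, 0, 0, 0, 0], [1, 0, 0, 0, 0]]])

```text
t: 17.33
eef_pos: [580.3, 108.4, 186.4]
tcp_rot: [-3.129, 0.08, 1.376]
ft_force: [0.6, 0.4, -6.5]
opening: 0.094
```

Run:
```python
from h import *
st()
```

```text
t 17.33 tcp [580.3 108.4 186.4] yaw [-3.129  0.08   1.376] hutch [[ -9.1  -1.2 186.4]] op 0.094 F [ 0.6  0.4 -6.5]
```

```bash
cat >> h.py <<'E'
def bar(p): return np.array([-165*np.sin(p)-7*np.cos(p),165*np.cos(p)-7*np.sin(p)])
def arc(p0,p1,n,corr=(0,0)):
    ps=np.linspace(p0,p1,n+1)
    for a,b in zip(ps,ps[1:]):
        d=bar(b)-bar(a); print([1,round(d[0]*.98/100,2),round(-d[0]*.199/100,2),round(d[1]/100,2),0],end=", ")
    print()
E
python3 -c "
from h import *
arc(0.01,.6,10);print(bar(.01),bar(.6))"
```

```text
[1, np.float64(-0.1), np.float64(0.02), np.float64(-0.01), 0], [1, np.float64(-0.09), np.float64(0.02), np.float64(-0.01), 0], [1, np.float64(-0.09), np.float64(0.02), np.float64(-0.02), 0], [1, np.float64(-0.09), np.float64(0.02), np.float64(-0.02), 0], [1, np.float64(-0.09), np.float64(0.02), np.float64(-0.03), 0], [1, np.float64(-0.09), np.float64(0.02), np.float64(-0.04), 0], [1, np.float64(-0.09), np.float64(0.02), np.float64(-0.04), 0], [1, np.float64(-0.08), np.float64(0.02), np.float64(-0.05), 0], [1, np.float64(-0.08), np.float64(0.02), np.float64(-0.05), 0], [1, np.float64(-0.08), np.float64(0.02), np.float64(-0.06), 0], 
[ -8.6496225  164.92175124] [-98.94335741 132.22787915]
```

Call:
arm_command(deltas=[[[1, -0.05, 0.01, 0, 0], [1, -0.09, 0.02, -0.01, 0], [1, -0.09, 0.02, -0.01, 0], [1, -0.09, 0.02, -0.02, 0], [1, 0, 0, 0, 0]]])

```text
t: 17.75
eef_pos: [545.0, 115.4, 181.3]
tcp_rot: [-3.129, 0.08, 1.375]
ft_force: [1.9, -1.0, -7.9]
opening: 0.092
```

Run:
```python
from h import *
st()
for p in (.1,.15,.2,.25): print(p,bar(p))
```

```text
t 17.75 tcp [545.  115.4 181.3] yaw [-3.129  0.08   1.375] hutch [[-45.1  -1.3 181.3]] op 0.092 F [ 1.9 -1.  -7.9]
0.1 [-23.4375429  163.47685335]
0.15 [-31.5786894  162.10116093]
0.2 [-39.64090563 160.32030003]
0.25 [-47.60404023 158.13872187]
```

Run:
```python
from h import *
np.set_printoptions(legacy='1.25')
arc(.23,.8,10);arc(.8,1.3,9)
```

```text
[1, -0.09, 0.02, -0.03, 0], [1, -0.09, 0.02, -0.03, 0], [1, -0.08, 0.02, -0.04, 0], [1, -0.08, 0.02, -0.04, 0], [1, -0.08, 0.02, -0.05, 0], [1, -0.08, 0.02, -0.05, 0], [1, -0.07, 0.01, -0.06, 0], [1, -0.07, 0.01, -0.06, 0], [1, -0.07, 0.01, -0.06, 0], [1, -0.06, 0.01, -0.07, 0], 
[1, -0.06, 0.01, -0.07, 0], [1, -0.05, 0.01, -0.07, 0], [1, -0.05, 0.01, -0.08, 0], [1, -0.05, 0.01, -0.08, 0], [1, -0.04, 0.01, -0.08, 0], [1, -0.04, 0.01, -0.08, 0], [1, -0.03, 0.01, -0.09, 0], [1, -0.03, 0.01, -0.09, 0], [1, -0.02, 0.0, -0.09, 0],
```

Call:
arm_command(deltas=[[[1, -0.09, 0.02, -0.03, 0], [1, -0.09, 0.02, -0.03, 0], [1, -0.08, 0.02, -0.04, 0], [1, -0.08, 0.02, -0.04, 0], [1, -0.08, 0.02, -0.05, 0], [1, 0, 0, 0, 0]]])

```text
t: 18.25
eef_pos: [499.4, 124.5, 161.3]
tcp_rot: [-3.132, 0.083, 1.376]
ft_force: [4.5, -2.4, -6.8]
opening: 0.096
```

Run:
```python
from h import *
np.set_printoptions(legacy='1.25')
s=st();x,y,z=W2H(s["eef_pos"],POSE)[0]
from scipy.optimize import brentq
p=brentq(lambda p:bar(p)[0]-(x+1.),0,1.5);print(p,"z err",z-(186.4-164.9+bar(p)[1]));arc(p,p+.35,6);arc(p+.35,p+.7,6)
```

```text
t 18.25 tcp [499.4 124.5 161.3] yaw [-3.132  0.083  1.376] hutch [[-91.6  -1.5 161.3]] op 0.096 F [ 4.5 -2.4 -6.8]
0.538366000453746 z err 1.6943423748788575
[1, -0.08, 0.02, -0.06, 0], [1, -0.07, 0.02, -0.06, 0], [1, -0.07, 0.01, -0.06, 0], [1, -0.07, 0.01, -0.07, 0], [1, -0.06, 0.01, -0.07, 0], [1, -0.06, 0.01, -0.08, 0], 
[1, -0.05, 0.01, -0.08, 0], [1, -0.05, 0.01, -0.08, 0], [1, -0.04, 0.01, -0.08, 0], [1, -0.04, 0.01, -0.09, 0], [1, -0.03, 0.01, -0.09, 0], [1, -0.03, 0.01, -0.09, 0],
```

Call:
arm_command(deltas=[[[1, -0.08, 0.02, -0.06, 0], [1, -0.07, 0.02, -0.06, 0], [1, -0.07, 0.01, -0.06, 0], [1, -0.07, 0.01, -0.07, 0], [1, -0.06, 0.01, -0.07, 0], [1, -0.06, 0.01, -0.08, 0], [1, 0, 0, 0, 0]]])

```text
t: 18.83
eef_pos: [457.7, 133.2, 121.2]
tcp_rot: [-3.138, 0.081, 1.376]
ft_force: [3.8, -4.1, -4.7]
opening: 0.099
```

Run:
```python
from h import *
np.set_printoptions(legacy='1.25')
s=st();x,y,z=W2H(s["eef_pos"],POSE)[0]
from scipy.optimize import brentq
p=brentq(lambda p:bar(p)[0]-(x+1.),0,1.5);print(p,"z err",z-(186.4-164.9+bar(p)[1]));arc(p,p+.35,6);arc(p+.35,1.57,5)
```

```text
t 18.83 tcp [457.7 133.2 121.2] yaw [-3.138  0.081  1.376] hutch [[-134.2   -1.2  121.2]] op 0.099 F [ 3.8 -4.1 -4.7]
0.8960440361144676 z err 2.0515604336826954
[1, -0.05, 0.01, -0.08, 0], [1, -0.05, 0.01, -0.08, 0], [1, -0.04, 0.01, -0.09, 0], [1, -0.04, 0.01, -0.09, 0], [1, -0.03, 0.01, -0.09, 0], [1, -0.03, 0.01, -0.09, 0], 
[1, -0.03, 0.01, -0.1, 0], [1, -0.02, 0.0, -0.11, 0], [1, -0.01, 0.0, -0.11, 0], [1, -0.01, 0.0, -0.11, 0], [1, 0.0, -0.0, -0.11, 0],
```

Call:
arm_command(deltas=[[[1, -0.05, 0.01, -0.08, 0], [1, -0.05, 0.01, -0.08, 0], [1, -0.04, 0.01, -0.09, 0], [1, -0.04, 0.01, -0.09, 0], [1, -0.03, 0.01, -0.09, 0], [1, -0.03, 0.01, -0.09, 0], [1, 0, 0, 0, 0]]])

```text
t: 19.42
eef_pos: [433.0, 138.7, 67.3]
tcp_rot: [-3.139, 0.083, 1.377]
ft_force: [0.9, -1.6, -1.6]
opening: 0.098
```

Run:
```python
from h import *
np.set_printoptions(legacy='1.25')
s=st();x,y,z=W2H(s["eef_pos"],POSE)[0]
from scipy.optimize import brentq
p=brentq(lambda p:z-1.5-(186.4-164.9+bar(p)[1]),0,1.7);print(p,"x err",x+1-bar(p)[0]);arc(p,1.57,5)
```

```text
t 19.42 tcp [433.  138.7  67.3] yaw [-3.139  0.083  1.377] hutch [[-159.5   -0.7   67.3]] op 0.098 F [ 0.9 -1.6 -1.6]
1.2565204157987757 x err 0.5379300539836436
[1, -0.02, 0.0, -0.1, 0], [1, -0.02, 0.0, -0.1, 0], [1, -0.01, 0.0, -0.1, 0], [1, -0.01, 0.0, -0.1, 0], [1, 0.0, -0.0, -0.1, 0],
```

Call:
arm_command(deltas=[[[1, -0.02, 0, -0.1, 0], [1, -0.02, 0, -0.1, 0], [1, -0.01, 0, -0.1, 0], [1, -0.01, 0, -0.08, 0], [1, 0, 0, -0.04, 0], [1, 0, 0, 0, 0]]])

```text
t: 19.92
eef_pos: [427.8, 139.9, 23.6]
tcp_rot: [-3.141, 0.081, 1.376]
ft_force: [1.8, -2.5, -1.1]
opening: 0.096
```

Run:
```python
from h import *
np.set_printoptions(legacy='1.25')
s=st()
c=shot("12")
cv2.imwrite("pics/s13.png",cv2.resize(c["side"]["frame"][140:360,120:390,::-1],None,fx=2.7,fy=2.7))
```

```text
t 19.92 tcp [427.8 139.9  23.6] yaw [-3.141  0.081  1.376] hutch [[-164.8   -0.5   23.6]] op 0.096 F [ 1.8 -2.5 -1.1]
```

View pics/s13.png

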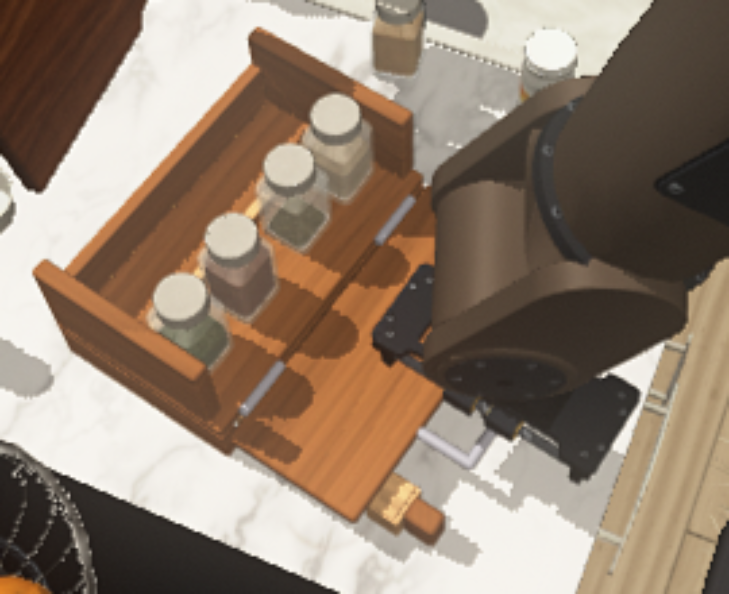

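Nearly level; feel for the supports in small steps.

Call:
arm_command(deltas=[[[1, 0, 0, -0.03, 0], [1, 0, 0, -0.02, 0], [1, 0, 0, 0, 0]]])

```text
t: 20.32
eef_pos: [428.0, 139.9, 19.8]
tcp_rot: [3.141, 0.08, 1.376]
ft_force: [1.0, -2.0, -0.8]
opening: 0.094
```

Call:
arm_command(deltas=[[[1, 0, 0, -0.02, 0], [1, 0, 0, -0.02, 0]]])

```text
t: 20.48
eef_pos: [428.2, 140.1, 17.5]
tcp_rot: [3.14, 0.08, 1.375]
ft_force: [-5.7, 1.5, 37.5]
opening: 0.095
```

Call:
arm_command(deltas=[[[0.7, 0, 0, 0.01, 0], [0.7, 0, 0, 0, 0], [0.7, 0, 0, 0, 0], [0.7, 0, 0, 0, 0], [0.7, 0, 0, 0.2, 0], [0.5, 0, 0, 0.4, 0], [0, 0, 0, 0.4, 0], [0, 0.1, 0, 0.4, 0], [0, 0.2, 0, 0.4, 0], [0, 0.4, -0.08, 0.2, 0], [0, 0.1, 0, 0, 0], [0, 0, 0, 0, 0]]])

```text
t: 21.48
eef_pos: [500.4, 132.7, 222.9]
tcp_rot: [-3.135, 0.081, 1.377]
ft_force: [-0.8, -0.5, -0.1]
opening: 0.728
```

Run:
```python
from h import *
np.set_printoptions(legacy='1.25')
s=st()
c=shot("13")
draw(c["wrist"],POSE,"pics/w14.png",(0,0,560,420),1.4,flap=1.57,sl=110,sr=110)
draw(c["side"],POSE,"pics/s14.png",(120,140,390,360),2.7,flap=1.57,sl=110,sr=110)
```

```text
t 21.48 tcp [500.4 132.7 222.9] yaw [-3.135  0.081  1.377] hutch [[-92.3   6.8 222.9]] op 0.728 F [-0.8 -0.5 -0.1]
```

View pics/w14.png

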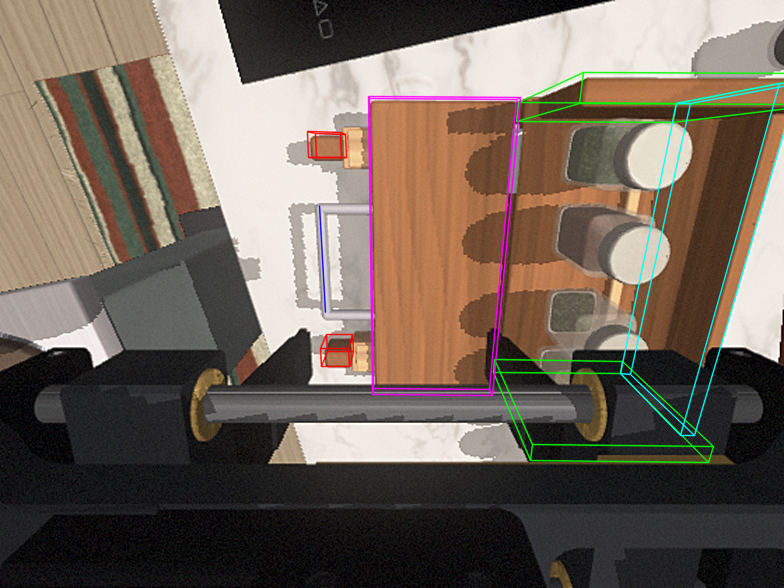

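View pics/s14.png

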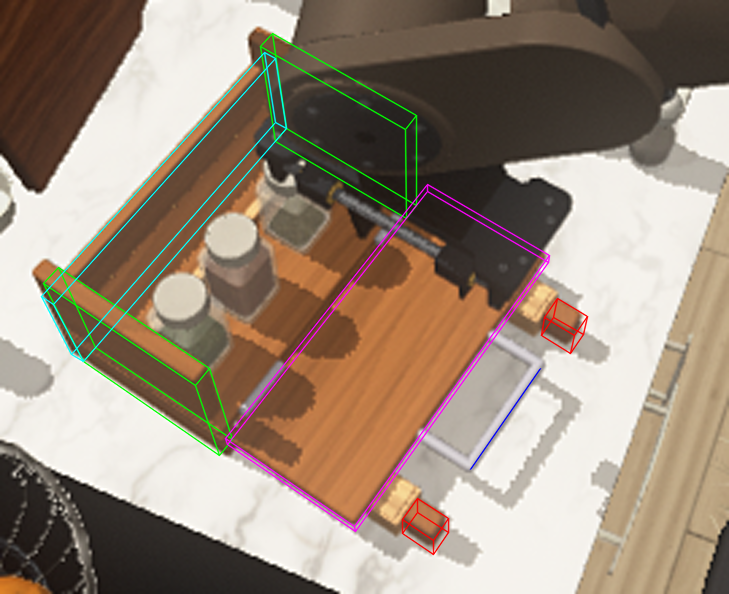

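Run:
```python
from h import *
np.set_printoptions(legacy='1.25',suppress=True)
c=load("13");w=c["wrist"]
for p in [(658,155),(638,253)]: print(W2H(ray(w,p[0]/1.4-.36,p[1]/1.4-.36,152),POSE).round(1))
c=load("11");w=c["wrist"]
for p in [(511,131),(503,227),(498,328)]: print("11",W2H(ray(w,p[0]/1.4-.36,p[1]/1.4-.36,152),POSE).round(1))
s=load("12")["side"]
for p in [(182,298),(232,236),(291,166),(336,117)]: print("side",W2H(ray(s,120+p[0]/2.7,140+p[1]/2.7,152),POSE).round(1))
w=load("3")["wrist"]
for p in [(505,151),(503,240),(501,333)]: print("3",W2H(ray(w,p[0]/1.4-.36,p[1]/1.4-.36,152),POSE).round(1))
```

```text
[[ 57.4  93.2 152. ]]
[[ 57.4  34.6 152. ]]
11 [[ 58.   92.6 152. ]]
11 [[ 57.5  34.  152. ]]
11 [[ 59.3 -38.2 152. ]]
side [[ 56.2  93.9 152. ]]
side [[ 58.   33.7 152. ]]
side [[ 58.5 -39.2 152. ]]
side [[ 56.5 -94.5 152. ]]
3 [[ 56.7  92.2 152. ]]
3 [[ 57.7  33.9 152. ]]
3 [[ 59. -34. 152.]]
```

Call:
arm_command(deltas=[[[0, 0.35, -0.01, 0, 0], [0, 0.35, -0.01, 0, 0], [0, 0.35, -0.01, 0, 0], [0, 0.3, 0, -0.1, 0], [0, 0.15, 0, -0.2, 0], [0, 0.02, 0, 0, 0], [0, 0, 0, 0, 0]]])

```text
t: 22.22
eef_pos: [644.5, 131.1, 180.6]
tcp_rot: [-3.112, 0.089, 1.383]
ft_force: [0.3, -0.2, -1.1]
opening: 1.001
```

Run:
```python
from h import *
np.set_printoptions(legacy='1.25',suppress=True)
s=st();print(H2W([58,34,0],POSE))
c=shot("14")
im=cv2.resize(c["wrist"]["frame"][:,:,::-1],None,fx=1.4,fy=1.4);cv2.imwrite("pics/w15.png",im)
```

```text
t 22.22 tcp [644.5 131.1 180.6] yaw [-3.112  0.089  1.383] hutch [[ 49.2  33.9 180.6]] op 1.001 F [ 0.3 -0.2 -1.1]
[[653.09861876 129.49944246   0.        ]]
```

View pics/w15.png

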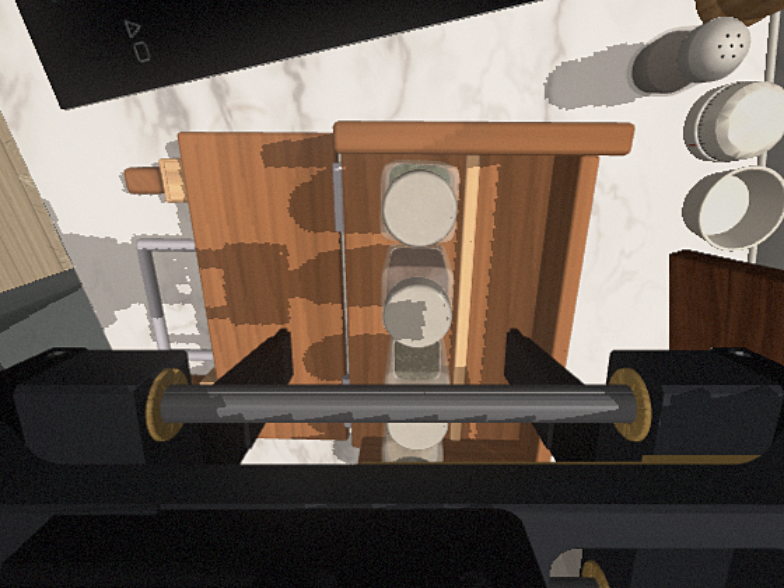

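View pics/side14.png

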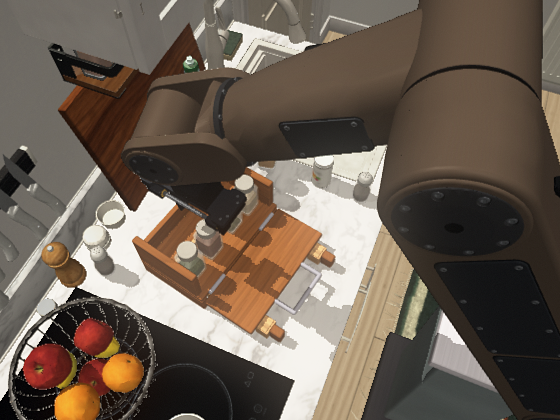

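Call:
arm_command(deltas=[[[0, 0.09, -0.02, -0.1, 0], [0, 0, 0, -0.3, 0], [0, 0, 0, -0.3, 0], [0, 0, 0, -0.22, 0], [0, 0, 0, -0.04, 0], [0, 0, 0, 0, 0]]])

```text
t: 22.87
eef_pos: [653.6, 129.8, 88.9]
tcp_rot: [-3.125, 0.085, 1.384]
ft_force: [-0.4, 0.6, 0.5]
opening: 1.0
```

Run:
```python
from h import *
np.set_printoptions(legacy='1.25',suppress=True)
s=st()
c=shot("15")
cv2.imwrite("pics/w16.png",cv2.resize(c["wrist"]["frame"][:,:,::-1],None,fx=1.4,fy=1.4))
cv2.imwrite("pics/s16.png",cv2.resize(c["side"]["frame"][120:320,120:340,::-1],None,fx=3,fy=3))
cv2.imwrite("pics/sc16.png",cv2.resize(c["scene"]["frame"][100:290,200:390,::-1],None,fx=3,fy=3))
```

```text
t 22.87 tcp [653.6 129.8  88.9] yaw [-3.125  0.085  1.384] hutch [[58.4 34.4 88.9]] op 1.0 F [-0.4  0.6  0.5]
```

View pics/w16.png

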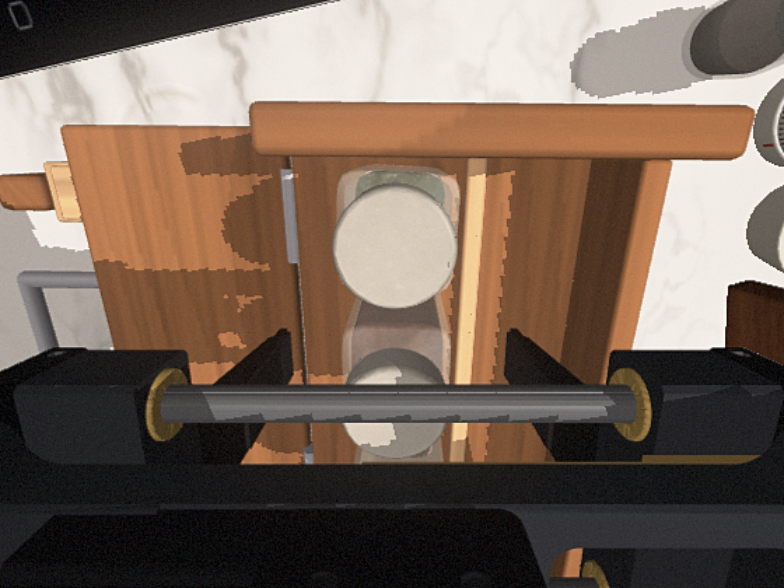

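View pics/s16.png

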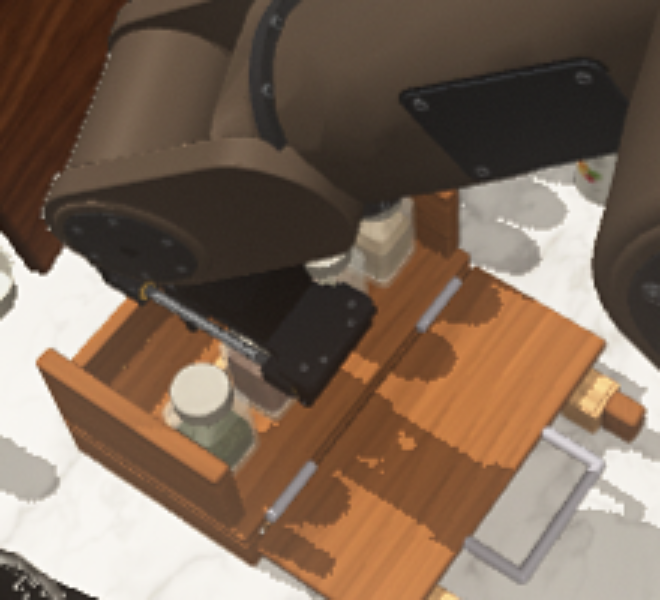

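View pics/sc16.png

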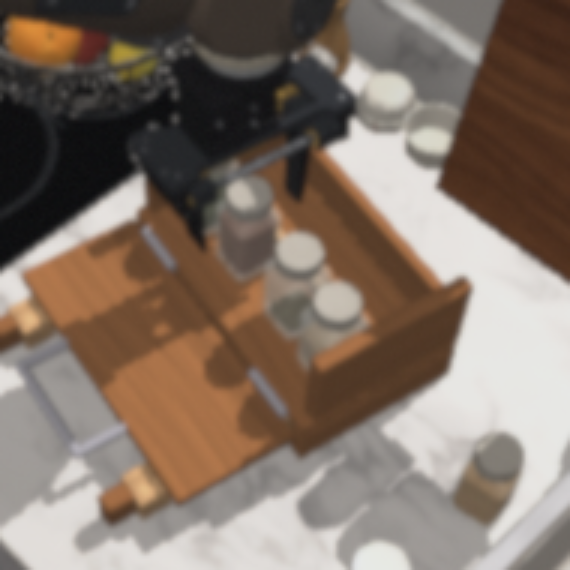

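Call:
arm_command(deltas=[[[0.3, 0, 0, -0.05, 0], [1, 0, 0, 0, 0], [1, 0, 0, 0, 0], [1, 0, 0, 0, 0], [1, 0, 0, 0, 0], [1, 0, 0, 0, 0], [1, 0, 0, 0, 0], [1, 0, 0, 0, 0]]])

```text
t: 23.68
eef_pos: [656.6, 130.3, 90.9]
tcp_rot: [-3.135, 0.082, 1.384]
ft_force: [-1.4, -0.6, 1.7]
opening: 0.498
```

Run:
```python
from h import *
np.set_printoptions(legacy='1.25',suppress=True)
s=st()
```

```text
t 23.68 tcp [656.6 130.3  90.9] yaw [-3.135  0.082  1.384] hutch [[61.3 35.4 90.9]] op 0.498 F [-1.4 -0.6  1.7]
```

Call:
arm_command(deltas=[[[1, 0.01, 0.05, 0, 0], [1, 0.01, 0.05, 0, 0], [1, 0.01, 0.05, 0, 0], [1, 0, 0, 0, 0]]])

```text
t: 24.02
eef_pos: [659.9, 146.3, 90.9]
tcp_rot: [-3.135, 0.082, 1.383]
ft_force: [-0.2, 0.2, 1.7]
opening: 0.472
```

Run:
```python
from h import *
np.set_printoptions(legacy='1.25',suppress=True)
s=st()
```

```text
t 24.02 tcp [659.9 146.3  90.9] yaw [-3.135  0.082  1.383] hutch [[61.3 51.8 90.9]] op 0.472 F [-0.2  0.2  1.7]
```

Call:
arm_command(deltas=[[[0, 0, 0, 0, 0], [0, 0, 0, 0, 0], [0, 0, 0, 0, 0], [0, 0, 0, 0, 0], [0, 0, 0, 0.4, 0], [0, 0, 0, 0.4, 0], [0, -0.06, -0.3, 0.15, 0], [0, -0.06, -0.3, 0, 0], [0, -0.06, -0.25, 0, 0], [0, -0.02, -0.05, 0, 0], [0, 0, 0, 0, 0]]])

```text
t: 24.93
eef_pos: [638.0, 54.5, 189.3]
tcp_rot: [-3.134, 0.082, 1.386]
ft_force: [1.1, 0.5, -0.0]
opening: 0.999
```

Run:
```python
from h import *
np.set_printoptions(legacy='1.25',suppress=True)
s=st()
c=shot("16")
cv2.imwrite("pics/w17.png",cv2.resize(c["wrist"]["frame"][:,:,::-1],None,fx=1.4,fy=1.4))
cv2.imwrite("pics/sc17.png",cv2.resize(c["scene"]["frame"][100:290,200:390,::-1],None,fx=3,fy=3))
```

```text
t 24.93 tcp [638.   54.5 189.3] yaw [-3.134  0.082  1.386] hutch [[ 58.1 -42.5 189.3]] op 0.999 F [ 1.1  0.5 -0. ]
```

View pics/w17.png

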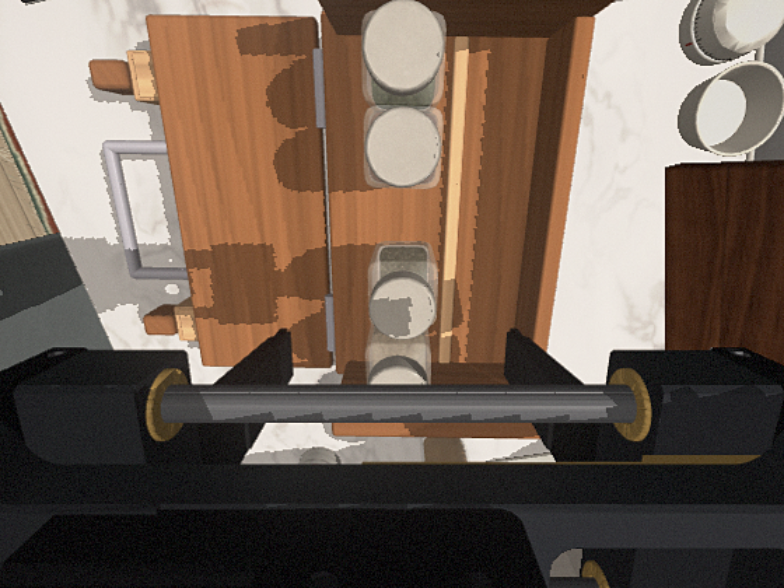

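View pics/sc17.png

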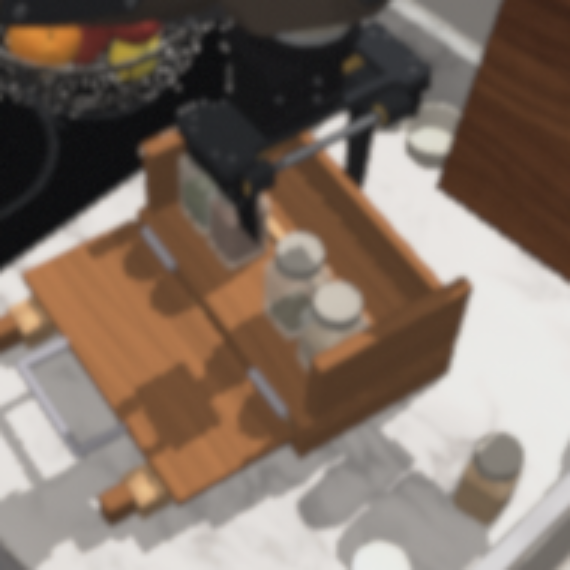

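Call:
arm_command(deltas=[[[0, 0.01, 0.04, -0.3, 0], [0, 0, 0, -0.3, 0], [0, 0, 0, -0.3, 0], [0.3, 0, 0, -0.12, 0], [0.3, 0, 0, 0, 0], [1, 0, 0, 0, 0], [1, 0, 0, 0, 0], [1, 0, 0, 0, 0], [1, 0, 0, 0, 0], [1, 0, 0, 0, 0], [1, 0, 0, 0, 0]]])

```text
t: 26.0
eef_pos: [642.4, 69.7, 85.4]
tcp_rot: [-3.14, 0.08, 1.396]
ft_force: [-0.4, -0.0, -0.3]
opening: 0.494
```

Run:
```python
from h import *
np.set_printoptions(legacy='1.25',suppress=True)
s=st()
```

```text
t 26.0 tcp [642.4  69.7  85.4] yaw [-3.14   0.08   1.396] hutch [[ 59.4 -26.7  85.4]] op 0.494 F [-0.4 -0.  -0.3]
```

Call:
arm_command(deltas=[[[1, -0.01, -0.05, 0, 0], [1, -0.01, -0.05, 0, 0], [1, -0.01, -0.05, 0, 0], [1, 0, 0, 0, 0]]])

```text
t: 26.33
eef_pos: [639.9, 54.0, 86.7]
tcp_rot: [3.141, 0.078, 1.395]
ft_force: [0.1, 6.4, -2.3]
opening: 0.469
```

Run:
```python
from h import *
np.set_printoptions(legacy='1.25',suppress=True)
s=st()
c=shot("17",("scene","side"))
cv2.imwrite("pics/sc18.png",cv2.resize(c["scene"]["frame"][100:290,200:390,::-1],None,fx=3,fy=3))
```

```text
t 26.33 tcp [639.9  54.   86.7] yaw [3.141 0.078 1.395] hutch [[ 60.  -42.6  86.7]] op 0.469 F [ 0.1  6.4 -2.3]
```

View pics/sc18.png

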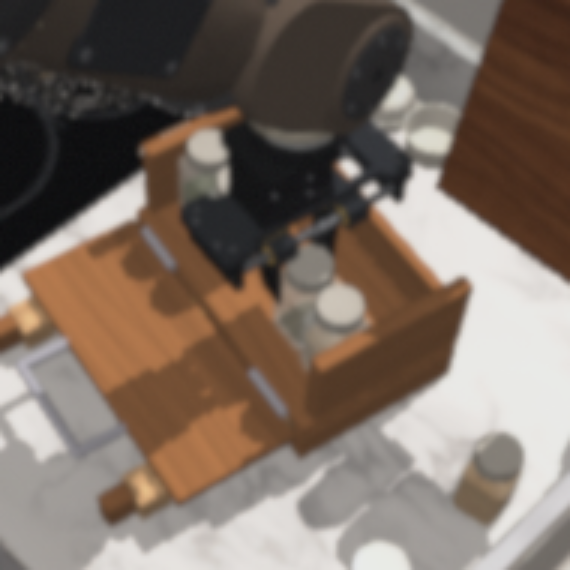

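Call:
arm_command(deltas=[[[0, 0, 0, 0, 0], [0, 0, 0, 0, 0], [0, 0, 0, 0, 0], [0, 0, 0, 0, 0], [0, 0, 0, 0.4, 0], [0, 0, 0, 0.4, 0], [0, 0, -0.2, 0.3, 0], [0, 0, -0.4, 0, 0], [0, 0, -0.4, 0, 0], [0, 0, -0.4, 0, 0], [0, 0, -0.3, 0, 0], [0, 0, 0, 0, 0]]])

```text
t: 27.43
eef_pos: [637.2, -123.7, 202.6]
tcp_rot: [3.141, 0.083, 1.401]
ft_force: [0.0, -0.5, 0.9]
opening: 0.995
```

Run:
```python
from h import *
np.set_printoptions(legacy='1.25',suppress=True)
s=st()
c=shot("18")
cv2.imwrite("pics/w19.png",cv2.resize(c["wrist"]["frame"][:,:,::-1],None,fx=1.4,fy=1.4))
cv2.imwrite("pics/s19.png",cv2.resize(c["side"]["frame"][120:320,120:400,::-1],None,fx=2.8,fy=2.8))
cv2.imwrite("pics/sc19.png",cv2.resize(c["scene"]["frame"][150:330,240:430,::-1],None,fx=3,fy=3))
```

```text
t 27.43 tcp [ 637.2 -123.7  202.6] yaw [3.141 0.083 1.401] hutch [[  92.7 -217.3  202.6]] op 0.995 F [ 0.  -0.5  0.9]
```

View pics/w19.png

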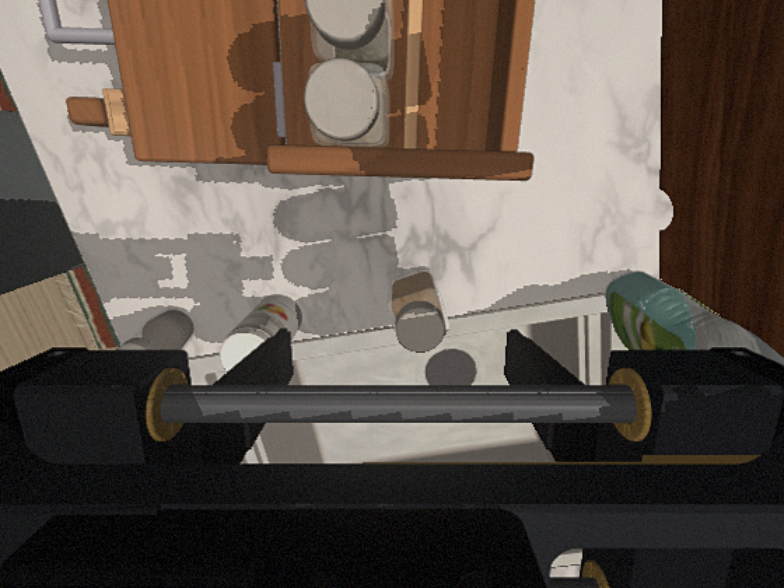

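View pics/s19.png

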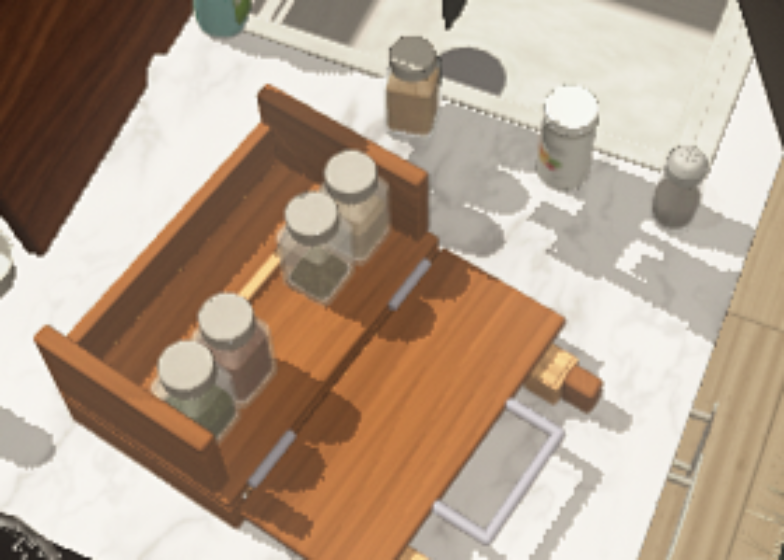

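View pics/sc19.png

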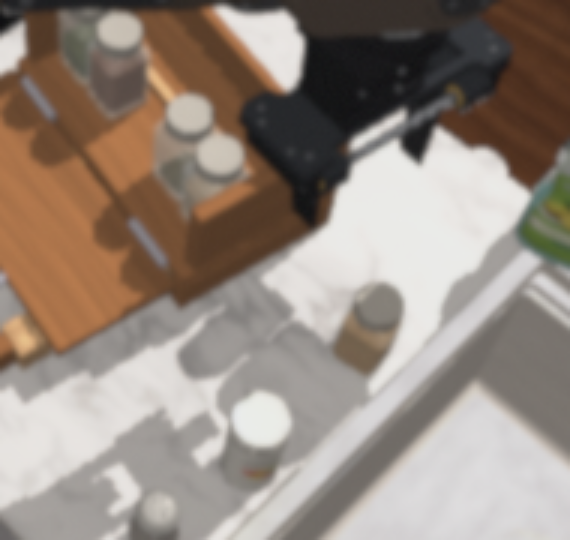

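Run:
```python
from h import *
np.set_printoptions(legacy='1.25',suppress=True)
c=load("18");w,s,sc=c["wrist"],c["side"],c["scene"]
print(ray(w,418/1.4-.36,327/1.4-.36,96).round(1),ray(s,120+413/2.8,120+53/2.8,96).round(1),ray(sc,240+378/3,150+307/3,96).round(1))
P=(0,0,0)
for name,cc,crop,k in(("w",w,(240,170,360,280),6),("s",s,(240,120,310,180),9)):
    for th,col in ((0.0,(0,0,255)),(0.12,(0,255,0)),(-.12,(255,0,0))):
        pass
    x0,y0,x1,y1=crop
    im=cv2.resize(cc["frame"][y0:y1,x0:x1,::-1],None,fx=k,fy=k,interpolation=cv2.INTER_CUBIC)
    cv2.imwrite(f"pics/stray_{name}.png",im)
```

```text
[ 646.3 -162.    96. ] [ 646.2 -164.1   96. ] [ 638.9 -170.9   96. ]
```

View pics/stray_w.png

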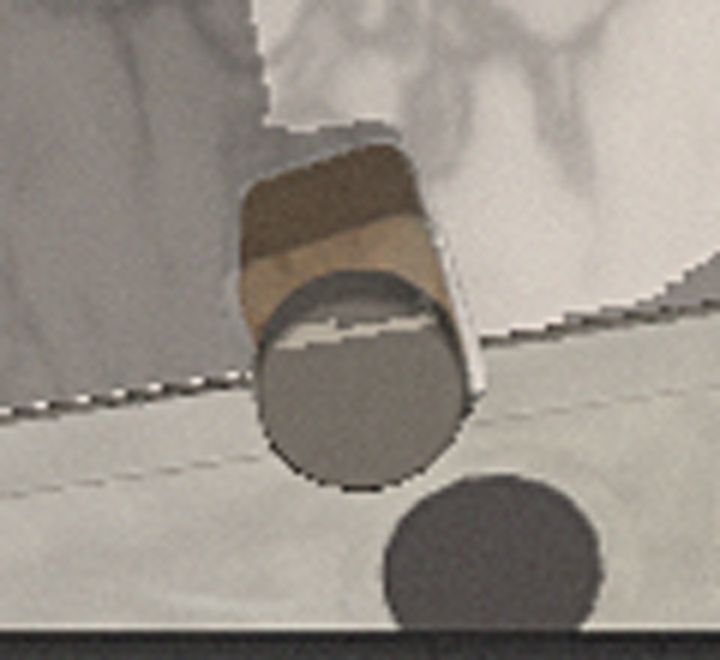

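View pics/stray_s.png

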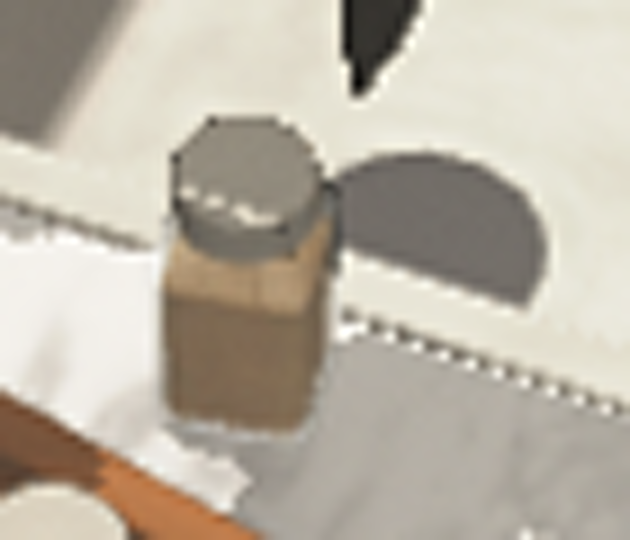

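```bash
cat > ov.py <<'E'
from h import *
import sys
x,y,th=map(float,sys.argv[2:5]); c=load(sys.argv[1])
E=box((-23,-23,0),(23,23,88)); a=np.linspace(0,2*np.pi,40); cap=np.c_[20*np.cos(a),20*np.sin(a),0*a+96]
out=[]
for cc,crop,k in((c["wrist"],(240,170,340,270),5),(c["side"],(240,120,320,200),6)):
    x0,y0,x1,y1=crop
    im=cv2.resize(cc["frame"][y0:y1,x0:x1,::-1],None,fx=k,fy=k,interpolation=cv2.INTER_CUBIC)
    for e in E:
        p=(proj(cc,H2W(e,(x,y,th)))-[x0,y0]+.5)*k; cv2.line(im,tuple(p[0].astype(int)),tuple(p[1].astype(int)),(0,0,255),1)
    p=(proj(cc,H2W(cap,(x,y,th)))-[x0,y0]+.5)*k; cv2.polylines(im,[p.astype(int)],True,(0,255,0),1)
    out.append(cv2.resize(im,(400,400)))
cv2.imwrite(sys.argv[5],np.hstack(out))
E
python3 ov.py 18 645 -163 0.1 pics/ov1.png
```

```text
(no output)
```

View pics/ov1.png

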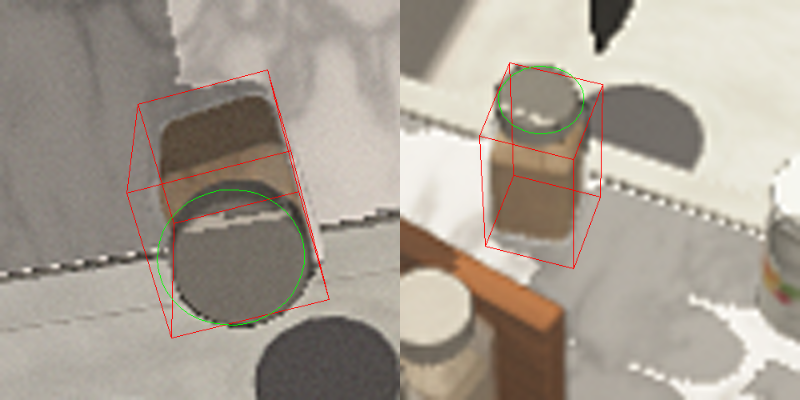

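Call:
arm_command(deltas=[[[0, 0.05, -0.15, 0, 0.16], [0, 0.05, -0.2, 0, 0.16], [0, 0, -0.05, -0.1, 0.05], [0, 0, 0, -0.2, 0], [0, 0, 0, 0, 0], [0, 0, 0, 0, 0]]])

```text
t: 28.08
eef_pos: [648.9, -150.3, 172.1]
tcp_rot: [-3.141, 0.081, 1.716]
ft_force: [0.0, -0.6, 0.2]
opening: 1.001
```

Run:
```python
from h import *
s=st()
c=shot("19")
cv2.imwrite("pics/w20.png",cv2.resize(c["wrist"]["frame"][:,:,::-1],None,fx=1.4,fy=1.4))
```

```text
t 28.08 tcp [ 648.9 -150.3  172.1] yaw [-3.141  0.081  1.716] hutch [[ 109.5 -241.1  172.1]] op 1.001 F [ 0.  -0.6  0.2]
```

View pics/w20.png

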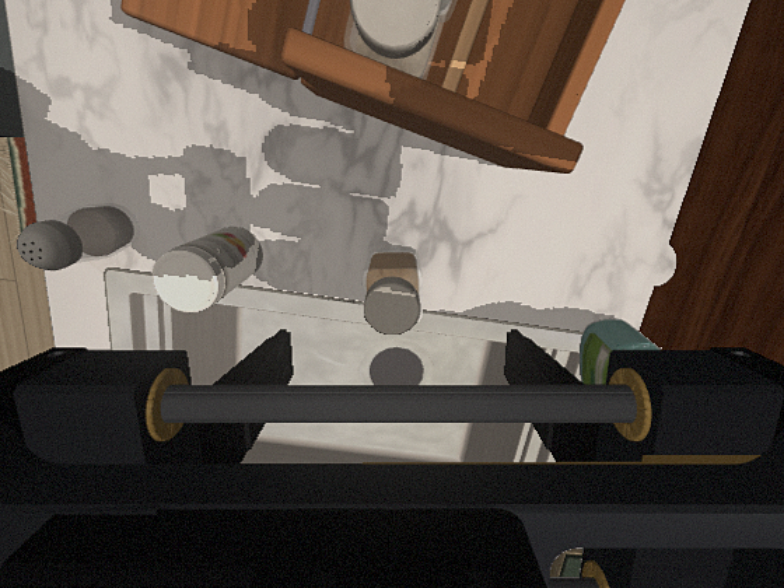

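```bash
python3 - <<'E'
from h import *
np.set_printoptions(legacy='1.25',suppress=True)
c=load("19");w=c["wrist"]
print(ray(w,392/1.4-.36,305/1.4-.36,96).round(1))
print("drum",ray(w,190/1.4-.36,280/1.4-.36,94).round(1))
cv2.imwrite("pics/stray2.png",cv2.resize(w["frame"][165:250,230:330,::-1],None,fx=7,fy=7,interpolation=cv2.INTER_CUBIC))
# triangulate with side + both wrists
from scipy.optimize import least_squares as ls
w0=load("18")["wrist"];s=load("18")["side"]
o=[(w,391.6,304.6,1.4,0,0),(w0,418,327,1.4,0,0),(s,413,53,2.8,120,120)]
f=lambda X:np.concatenate([proj(cc,X)[0]-[u/k-.36+a,v/k-.36+b] for cc,u,v,k,a,b in o])
r=ls(f,[646,-163,96]);print(r.x,r.fun)
E
python3 ov.py 19 647 -164 0.12 pics/ov2.png
```

```text
[ 647.1 -161.9   96. ]
drum [ 510.1 -164.5   94. ]
[ 646.39906729 -159.67096546  101.61782305] [-0.17501331  0.06475299  0.01718603  0.05795532 -0.48952816  0.19040049]
```

View pics/stray2.png

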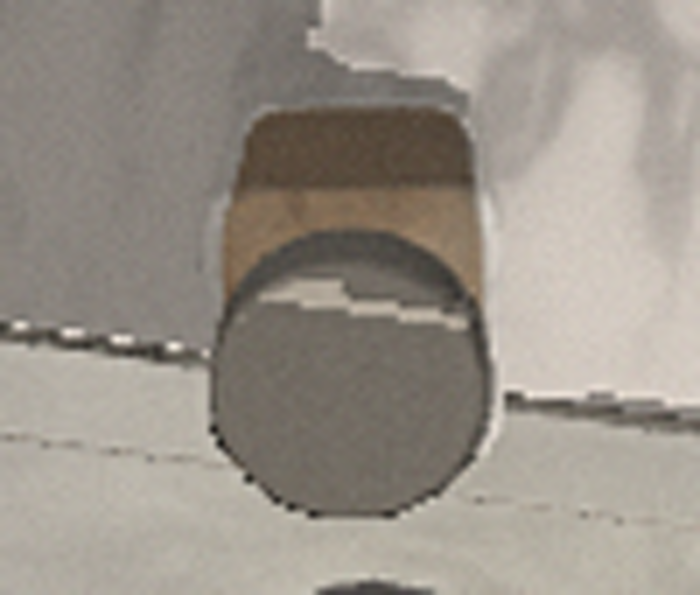

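View pics/ov2.png

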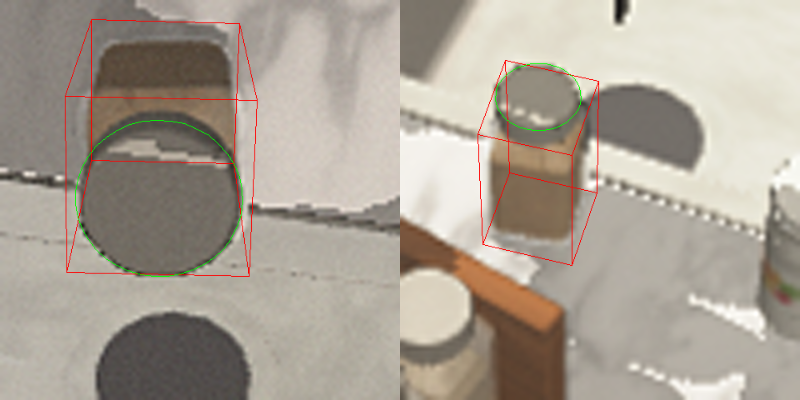

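Call:
arm_command(deltas=[[[0, -0.02, -0.12, -0.1, 0], [0, 0, 0, -0.2, 0], [0, 0, 0, -0.2, 0], [0, 0, 0, -0.2, 0], [0, 0, 0, -0.1, 0], [0, 0, 0, 0, 0]]])

```text
t: 28.73
eef_pos: [648.0, -165.5, 92.4]
tcp_rot: [3.135, 0.085, 1.716]
ft_force: [0.4, 0.4, -0.6]
opening: 0.999
```

Call:
arm_command(deltas=[[[0, 0, 0.03, -0.2, 0], [0, 0, 0, -0.2, 0], [0, 0, 0, -0.15, 0], [0, 0, 0, -0.05, 0], [0, 0, 0, 0, 0]]])

```text
t: 29.15
eef_pos: [649.9, -164.8, 34.4]
tcp_rot: [3.129, 0.088, 1.714]
ft_force: [0.4, 0.7, -0.2]
opening: 1.002
```

Run:
```python
from h import *
s=st()
c=shot("20")
cv2.imwrite("pics/s21.png",cv2.resize(c["side"]["frame"][100:260,200:400,::-1],None,fx=3.5,fy=3.5))
cv2.imwrite("pics/sc21.png",cv2.resize(c["scene"]["frame"][150:330,260:450,::-1],None,fx=3,fy=3))
```

```text
t 29.15 tcp [ 649.9 -164.8   34.4] yaw [3.129 0.088 1.714] hutch [[ 113.4 -255.    34.4]] op 1.002 F [ 0.4  0.7 -0.2]
```

View pics/s21.png

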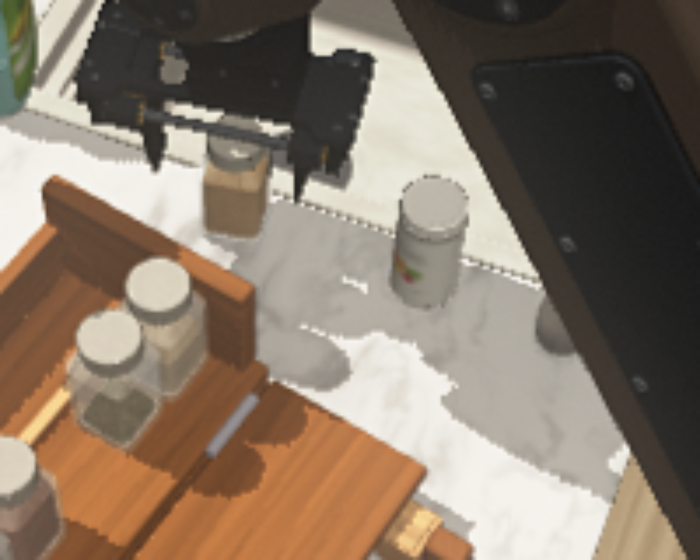

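View pics/sc21.png

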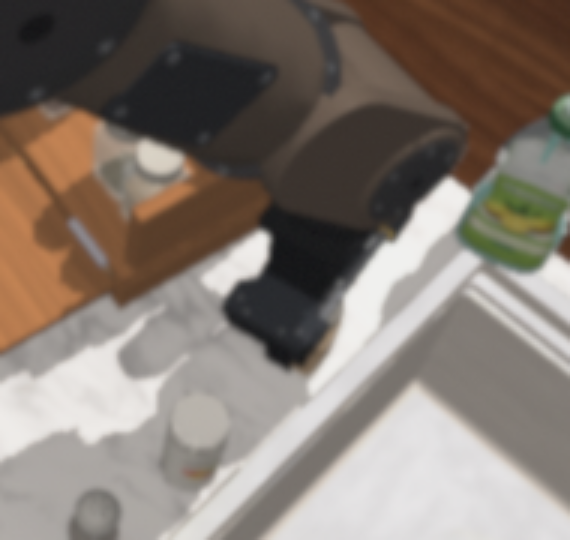

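Call:
arm_command(deltas=[[[0.3, -0.03, 0.02, -0.04, 0], [1, 0, 0, 0, 0], [1, 0, 0, 0, 0], [1, 0, 0, 0, 0], [1, 0, 0, 0, 0], [1, 0, 0, 0, 0], [1, 0, 0, 0, 0], [1, 0, 0, 0, 0]]])

```text
t: 29.97
eef_pos: [648.8, -163.1, 35.7]
tcp_rot: [3.123, 0.092, 1.714]
ft_force: [-0.6, -0.3, 0.6]
opening: 0.494
```

Gripped (0.494). Lift.

Call:
arm_command(deltas=[[[1, 0, 0, 0.1, 0], [1, 0, 0, 0.1, 0], [1, 0, 0, 0.1, 0], [1, 0, 0, 0, 0]]])

```text
t: 30.3
eef_pos: [648.4, -163.0, 68.1]
tcp_rot: [3.124, 0.091, 1.714]
ft_force: [0.6, 0.6, -1.1]
opening: 0.469
```

Run:
```python
from h import *
s=st()
c=shot("21")
cv2.imwrite("pics/s22.png",cv2.resize(c["side"]["frame"][100:260,200:400,::-1],None,fx=3.5,fy=3.5))
cv2.imwrite("pics/w22.png",cv2.resize(c["wrist"]["frame"][:,:,::-1],None,fx=1.4,fy=1.4))
```

```text
t 30.3 tcp [ 648.4 -163.    68.1] yaw [3.124 0.091 1.714] hutch [[ 111.5 -253.6   68.1]] op 0.469 F [ 0.6  0.6 -1.1]
```

View pics/s22.png

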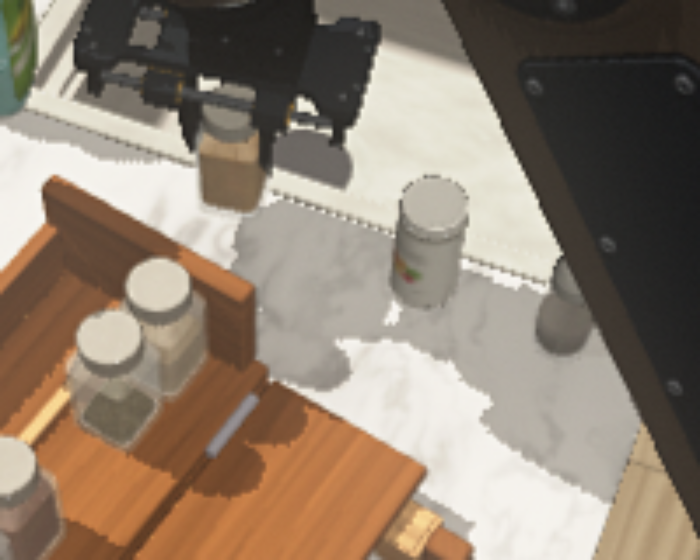

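View pics/w22.png

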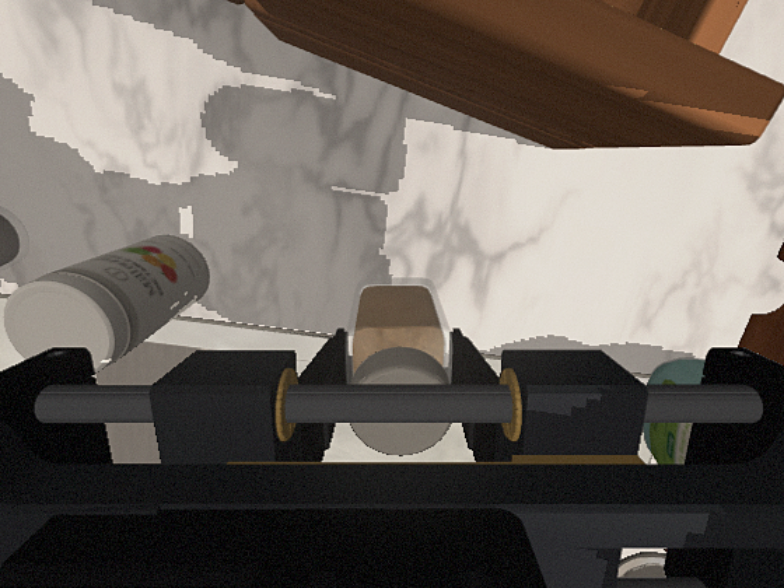

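Call:
arm_command(deltas=[[[1, 0, 0, 0.35, 0], [1, 0, 0, 0.4, 0], [1, 0, 0, 0.4, 0], [1, 0, 0, 0.3, 0], [1, 0, 0.1, 0.1, -0.15], [1, 0, 0.2, 0, -0.15], [1, 0, 0.3, 0, -0.14], [1, 0, 0.3, 0, 0], [1, 0, 0.3, 0, 0], [1, 0, 0.2, 0, 0], [1, 0, 0.1, 0, 0], [1, 0, 0, 0, 0]]])

```text
t: 31.45
eef_pos: [642.5, -7.2, 222.5]
tcp_rot: [3.134, 0.084, 1.349]
ft_force: [0.7, 0.2, -1.2]
opening: 0.467
```

Run:
```python
from h import *
s=st()
```

```text
t 31.45 tcp [642.5  -7.2 222.5] yaw [3.134 0.084 1.349] hutch [[  74.8 -102.1  222.5]] op 0.467 F [ 0.7  0.2 -1.2]
```

Call:
arm_command(deltas=[[[1, 0.02, 0.3, 0, 0.03], [1, 0.02, 0.3, 0, 0], [1, 0.02, 0.25, 0, 0], [1, 0, 0.1, 0, 0], [1, 0, 0, 0, 0], [1, 0, 0, 0, 0]]])

```text
t: 31.95
eef_pos: [649.0, 85.0, 220.3]
tcp_rot: [3.137, 0.087, 1.371]
ft_force: [-0.1, -0.7, -1.5]
opening: 0.47
```

Run:
```python
from h import *
s=st()
c=shot("22")
cv2.imwrite("pics/s23.png",cv2.resize(c["side"]["frame"][120:320,120:400,::-1],None,fx=2.8,fy=2.8))
cv2.imwrite("pics/w23.png",cv2.resize(c["wrist"]["frame"][:,:,::-1],None,fx=1.4,fy=1.4))
cv2.imwrite("pics/sc23.png",cv2.resize(c["scene"]["frame"][90:290,200:390,::-1],None,fx=3,fy=3))
```

```text
t 31.95 tcp [649.   85.  220.3] yaw [3.137 0.087 1.371] hutch [[ 62.8 -10.5 220.3]] op 0.47 F [-0.1 -0.7 -1.5]
```

View pics/s23.png

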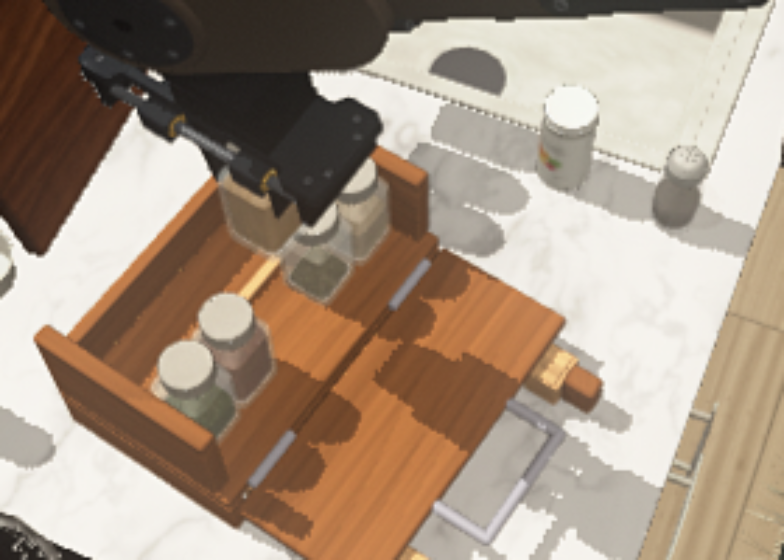

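View pics/w23.png

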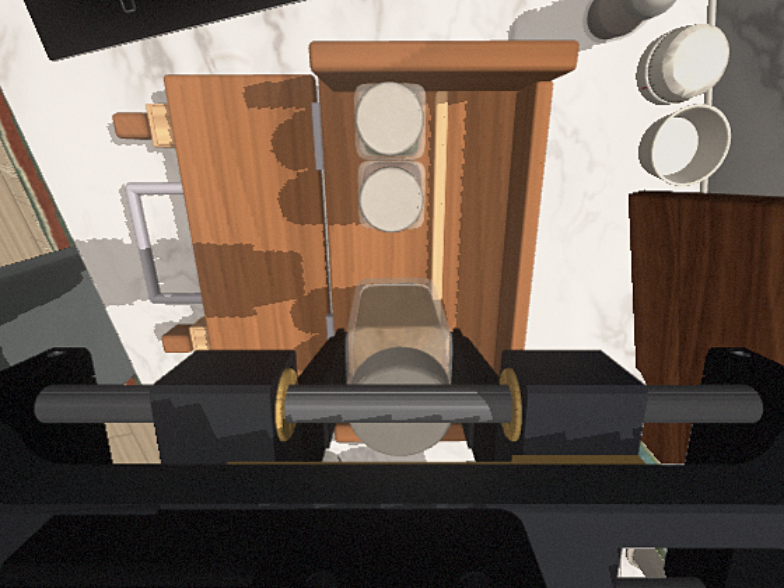

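View pics/sc23.png

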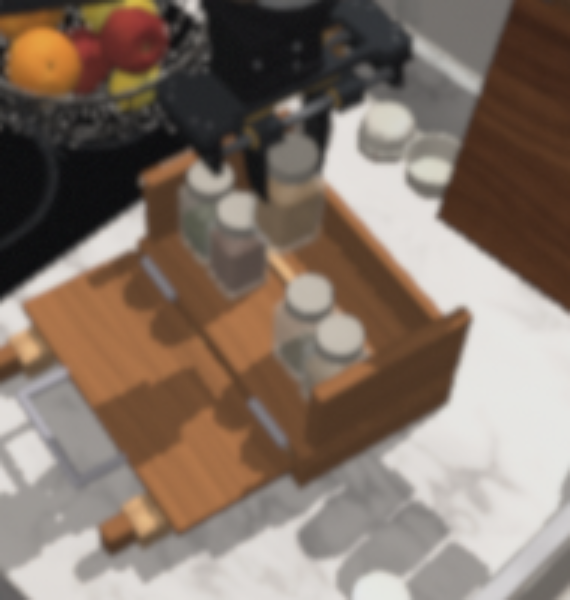

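Run:
```python
from h import *
np.set_printoptions(legacy='1.25',suppress=True)
s=load("18")["side"]
for p in [(188,368),(227,318),(313,217),(352,175)]: print(W2H(ray(s,120+p[0]/2.8,120+p[1]/2.8,152),POSE).round(1))
w=load("22")["wrist"]
for p in [(390,118),(391,199)]: print(W2H(ray(w,p[0]/1.4-.36,p[1]/1.4-.36,152),POSE).round(1))
w=load("18")["wrist"]
for p in [(346,8),(342,99)]: print("R",W2H(ray(w,p[0]/1.4-.36,p[1]/1.4-.36,152),POSE).round(1))
w=load("16")["wrist"]
for p in [(404,49),(403,145)]: print("L16",W2H(ray(w,p[0]/1.4-.36,p[1]/1.4-.36,152),POSE).round(1))
```

```text
[[ 55.2  95.9 152. ]]
[[ 57.3  50.  152. ]]
[[ 57.5 -51.5 152. ]]
[[ 55.5 -97.6 152. ]]
[[ 59.5  94.3 152. ]]
[[ 59.7  49.3 152. ]]
R [[ 62.4 -60.6 152. ]]
R [[  59.9 -101.1  152. ]]
L16 [[ 59.4  92.3 152. ]]
L16 [[ 59.7  49.6 152. ]]
```

Call:
arm_command(deltas=[[[1, -0.01, 0.07, 0, 0], [1, 0, 0, -0.1, 0], [1, 0, 0, -0.1, 0], [1, 0, 0, 0, 0]]])

```text
t: 32.43
eef_pos: [648.0, 88.7, 199.1]
tcp_rot: [3.136, 0.087, 1.366]
ft_force: [-0.4, -0.0, -2.1]
opening: 0.47
```

Run:
```python
from h import *
s=st()
c=shot("23")
cv2.imwrite("pics/s24.png",cv2.resize(c["side"]["frame"][120:320,120:400,::-1],None,fx=2.8,fy=2.8))
cv2.imwrite("pics/sc24.png",cv2.resize(c["scene"]["frame"][90:290,200:390,::-1],None,fx=3,fy=3))
```

```text
t 32.43 tcp [648.   88.7 199.1] yaw [3.136 0.087 1.366] hutch [[ 61.1  -7.  199.1]] op 0.47 F [-0.4 -0.  -2.1]
```

View pics/sc24.png

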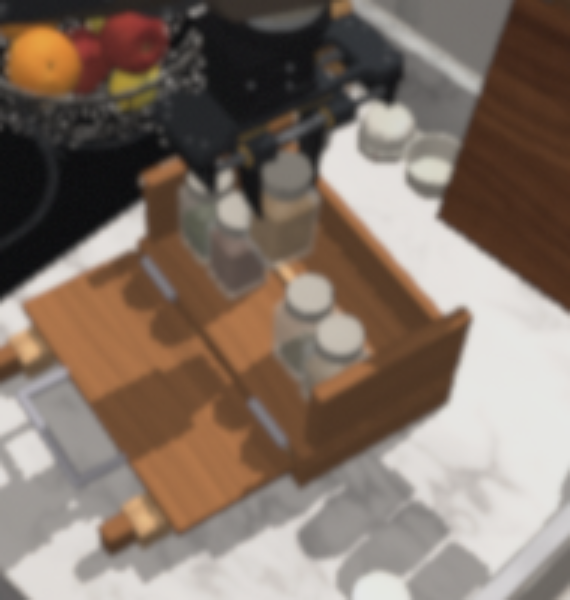

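```bash
python3 - <<'E'
from h import *
np.set_printoptions(legacy='1.25',suppress=True)
sc=load("23")["scene"]; f=lambda p,z:W2H(ray(sc,200+p[0]/3,90+p[1]/3,z),POSE).round(1)
print("held",f((288,172),259.4),"IR",f((309,296),152),"OR",f((339,333),152), "IL",f((240,215),152))
E
python3 - <<'E'
import sys;sys.path.insert(0,'.')
from h import *
w=load("22")["wrist"]
import numpy as np
# held jar, wrist 22: tool-relative; cap centre px & front-bottom edge
cap=ray(w,399/1.4-.36,402/1.4-.36,220.3+60.3)
print("cap", W2H(cap,POSE), "tcp 62.8,-10.5")
# base far edge px (394,282) at z=184.6
print(W2H(ray(w,394/1.4-.36,282/1.4-.36,220.3-35.7+3),POSE))
E
```

```text
held [[ 58.5 -18.  259.4]] IR [[ 56.1 -62.1 152. ]] OR [[  55.9 -104.7  152. ]] IL [[ 54.3  38.2 152. ]]
cap [[ 63.83207581  -7.71740076 280.6       ]] tcp 62.8,-10.5
[[ 61.57867879   7.78705245 187.6       ]]
```

Call:
arm_command(deltas=[[[1, 0, 0.05, 0, 0], [1, 0, 0, -0.08, 0], [1, 0, 0, -0.08, 0], [1, 0, 0, -0.08, 0], [1, 0, 0, 0, 0]]])

```text
t: 33.0
eef_pos: [649.1, 94.7, 175.7]
tcp_rot: [3.132, 0.086, 1.366]
ft_force: [-0.5, -0.4, -1.9]
opening: 0.47
```

Run:
```python
from h import *
s=st()
c=shot("24")
cv2.imwrite("pics/s25.png",cv2.resize(c["side"]["frame"][120:320,120:340,::-1],None,fx=3.4,fy=3))
cv2.imwrite("pics/sc25.png",cv2.resize(c["scene"]["frame"][110:260,220:370,::-1],None,fx=4,fy=4,interpolation=cv2.INTER_CUBIC))
cv2.imwrite("pics/w25.png",cv2.resize(c["wrist"]["frame"][:,:,::-1],None,fx=1.4,fy=1.4))
```

```text
t 33.0 tcp [649.1  94.7 175.7] yaw [3.132 0.086 1.366] hutch [[ 61.   -0.9 175.7]] op 0.47 F [-0.5 -0.4 -1.9]
```

View pics/s25.png

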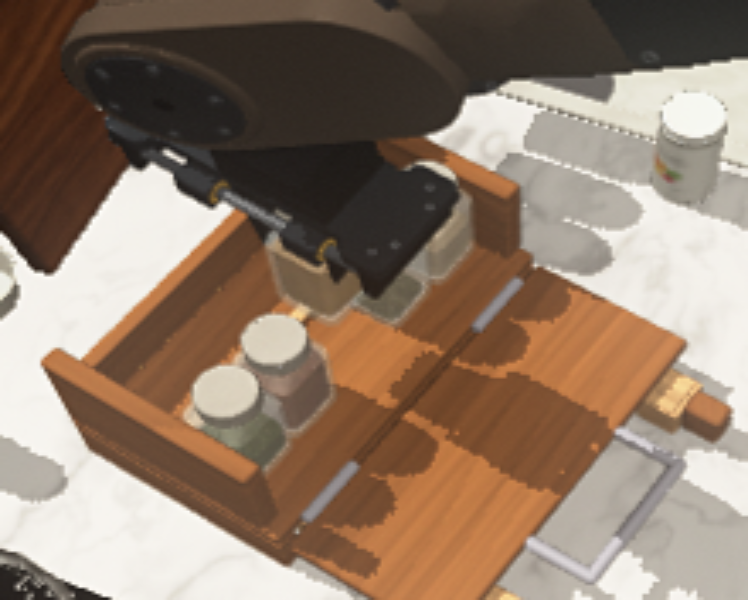

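View pics/sc25.png

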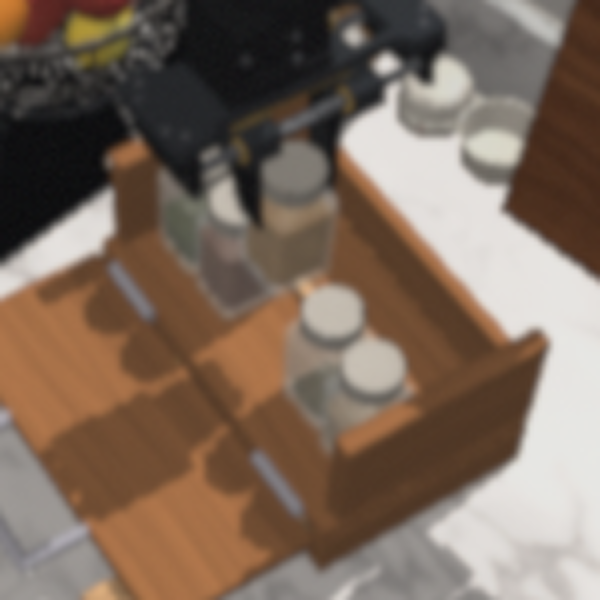

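View pics/w25.png

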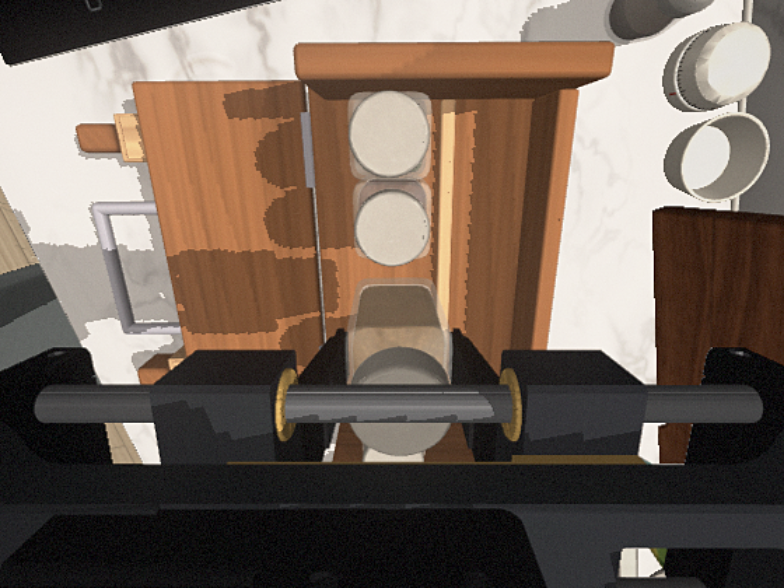

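```bash
cat > ov3.py <<'E'
from h import *
import sys
tag=sys.argv[1]; jars=eval(sys.argv[2]); c=load(tag)
E=box((-23,-23,0),(23,23,88)); a=np.linspace(0,2*np.pi,40); cap=np.c_[20*np.cos(a),20*np.sin(a),0*a+96]
crops={"wrist":(200,0,380,330,1.8),"side":(140,130,300,300,3.5),"scene":(220,110,360,250,4)}
for n,(x0,y0,x1,y1,k) in crops.items():
    cc=c[n]
    im=cv2.resize(cc["frame"][y0:y1,x0:x1,::-1],None,fx=k,fy=k,interpolation=cv2.INTER_CUBIC)
    for (x,y,z),col in zip(jars,[(0,0,255),(255,0,0),(0,255,0),(255,255,0),(255,0,255)]):
        for e in E:
            p=(proj(cc,H2W(np.array(e)+[x,y,z],POSE))-[x0,y0]+.5)*k; cv2.line(im,tuple(p[0].astype(int)),tuple(p[1].astype(int)),col,1)
        p=(proj(cc,H2W(cap+[x,y,z],POSE))-[x0,y0]+.5)*k; cv2.polylines(im,[p.astype(int)],True,col,1)
    cv2.imwrite(f"pics/o{tag}_{n}.png",im)
E
python3 ov3.py 24 "[(61,-1,140),(59,50,56),(59,-54,56)]"
```

```text
(no output)
```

View pics/o24_wrist.png

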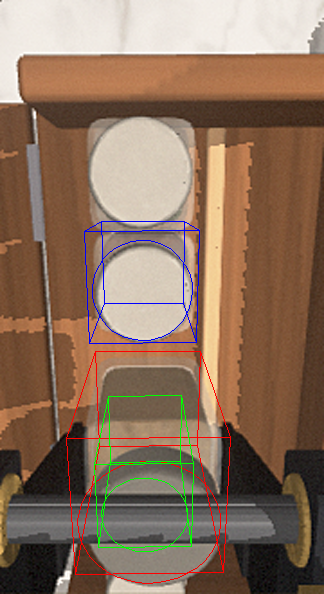

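View pics/o24_side.png

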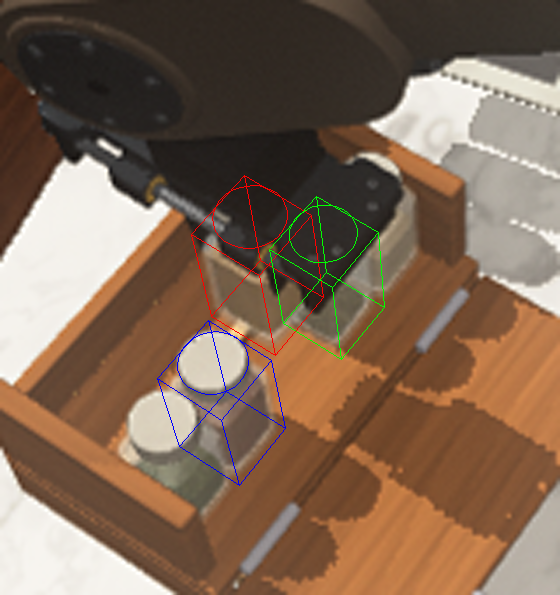

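View pics/o24_scene.png

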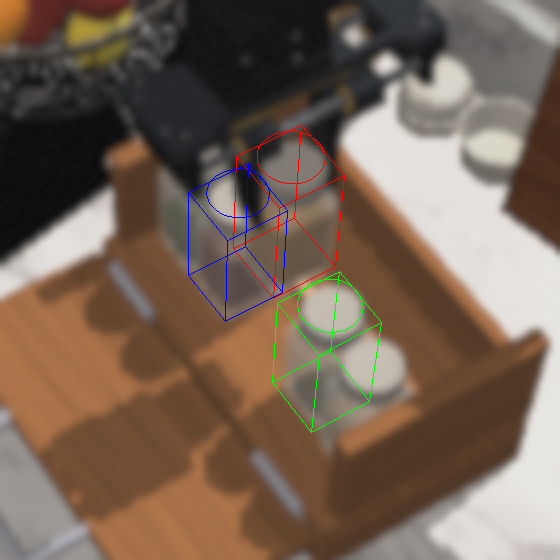

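Call:
arm_command(deltas=[[[1, 0, 0.01, -0.1, 0], [1, 0, 0, -0.1, 0], [1, 0, 0, -0.1, 0], [1, 0, 0, 0, 0]]])

```text
t: 33.48
eef_pos: [650.2, 95.7, 145.6]
tcp_rot: [3.127, 0.085, 1.365]
ft_force: [-0.9, -0.7, -2.2]
opening: 0.466
```

Run:
```python
from h import *
s=st()
```

```text
t 33.48 tcp [650.2  95.7 145.6] yaw [3.127 0.085 1.365] hutch [[ 61.9   0.3 145.6]] op 0.466 F [-0.9 -0.7 -2.2]
```

Call:
arm_command(deltas=[[[1, -0.02, 0, -0.1, 0], [1, 0, 0, -0.1, 0], [1, 0, 0, -0.1, 0], [1, 0, 0, -0.06, 0], [1, 0, 0, 0, 0]]])

```text
t: 33.9
eef_pos: [647.4, 95.6, 104.5]
tcp_rot: [3.129, 0.085, 1.365]
ft_force: [-0.3, 0.1, -2.2]
opening: 0.473
```

```bash
python3 - <<'E'
from h import *
s=st()
c=shot("25")
E
python3 ov3.py 25 "[]"
```

```text
t 33.9 tcp [647.4  95.6 104.5] yaw [3.129 0.085 1.365] hutch [[ 59.1  -0.4 104.5]] op 0.473 F [-0.3  0.1 -2.2]
```

View pics/o25_side.png

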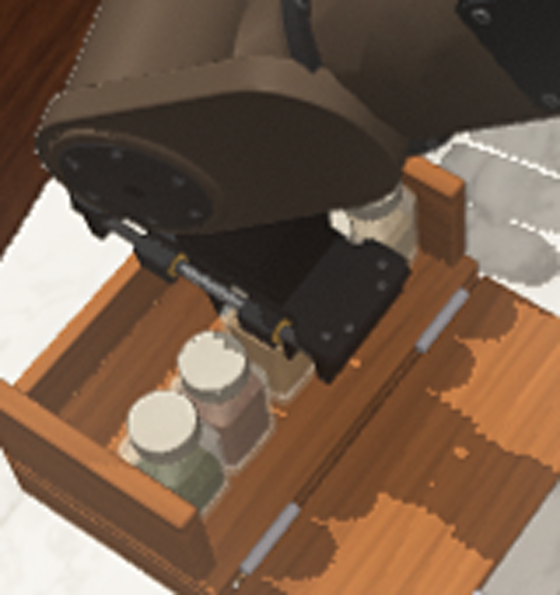

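View pics/o25_scene.png

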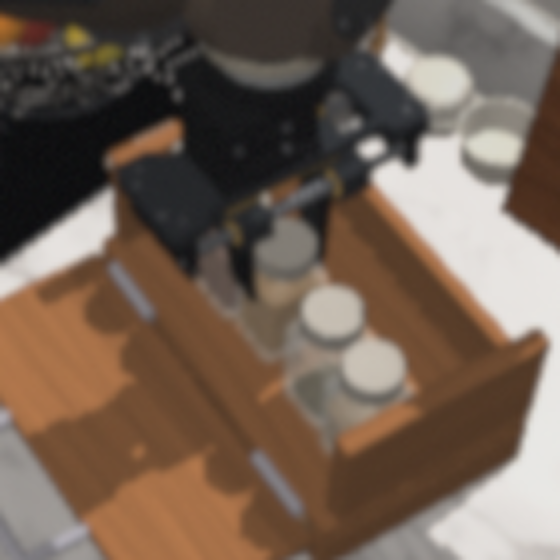

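View pics/wrist25.png

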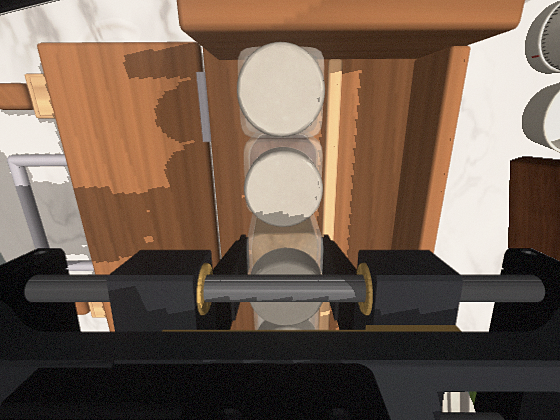

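Call:
arm_command(deltas=[[[1, 0, 0, -0.05, 0], [1, 0, 0, -0.03, 0], [1, 0, 0, 0, 0]]])

```text
t: 34.3
eef_pos: [649.0, 95.7, 99.2]
tcp_rot: [3.124, 0.084, 1.365]
ft_force: [-0.3, -1.0, -1.1]
opening: 0.471
```

Call:
arm_command(deltas=[[[1, 0, 0, -0.03, 0], [1, 0, 0, 0, 0]]])

```text
t: 34.47
eef_pos: [649.1, 95.8, 96.2]
tcp_rot: [3.124, 0.083, 1.365]
ft_force: [-0.7, 0.5, -1.6]
opening: 0.471
```

Call:
arm_command(deltas=[[[1, 0, 0, -0.03, 0], [1, 0, 0, 0, 0]]])

```text
t: 34.63
eef_pos: [649.2, 95.8, 93.0]
tcp_rot: [3.124, 0.083, 1.365]
ft_force: [0.1, -0.7, -1.0]
opening: 0.469
```

Call:
arm_command(deltas=[[[1, 0, 0, -0.02, 0], [1, 0, 0, 0, 0]]])

```text
t: 34.8
eef_pos: [649.8, 96.4, 93.0]
tcp_rot: [3.121, 0.082, 1.365]
ft_force: [0.8, -0.1, -1.2]
opening: 0.468
```

Call:
arm_command(deltas=[[[1, 0, 0, -0.03, 0], [1, 0, 0, 0, 0]]])

```text
t: 34.97
eef_pos: [650.5, 97.2, 93.0]
tcp_rot: [3.118, 0.081, 1.364]
ft_force: [0.6, 0.2, -1.9]
opening: 0.467
```

Call:
arm_command(deltas=[[[1, 0, 0, -0.02, 0], [1, 0, 0, 0, 0]]])

```text
t: 35.13
eef_pos: [651.0, 97.7, 92.5]
tcp_rot: [3.116, 0.079, 1.364]
ft_force: [0.9, -1.0, -2.1]
opening: 0.466
```

Call:
arm_command(deltas=[[[1, -0.02, -0.01, -0.05, 0], [1, 0, 0, 0, 0]]])

```text
t: 35.3
eef_pos: [651.6, 97.8, 91.4]
tcp_rot: [3.108, 0.076, 1.364]
ft_force: [0.4, -1.0, -2.2]
opening: 0.47
```

Run:
```python
from h import *
s=st();print(s["joints"],s["moment"])
```

```text
t 35.3 tcp [651.6  97.8  91.4] yaw [3.108 0.076 1.364] hutch [[62.9  2.6 91.4]] op 0.47 F [ 0.4 -1.  -2.2]
[ 0.0855791   0.6450896   1.57338999 -0.10440858  0.91547391  0.35424726] [ 0.02996142  0.1037546  -0.00607457]
```

Call:
arm_command(deltas=[[[1, -0.03, -0.03, -0.06, 0]]])

```text
t: 35.38
eef_pos: [651.8, 95.8, 88.7]
tcp_rot: [3.1, 0.073, 1.364]
ft_force: [1.8, 10.2, 40.9]
opening: 0.472
```

Call:
arm_command(deltas=[[[1, -0.02, -0.02, -0.06, 0]]])

```text
t: 35.47
eef_pos: [652.1, 94.9, 86.6]
tcp_rot: [3.092, 0.07, 1.364]
ft_force: [-10.6, 9.3, 43.0]
opening: 0.475
```

Call:
arm_command(deltas=[[[1, 0, 0, 0.02, 0], [0.4, 0, 0, 0, 0], [0.2, 0, 0, 0, 0], [0, 0, 0, 0, 0], [0, 0, 0, 0, 0], [0, 0, 0, 0, 0]]])

```text
t: 35.97
eef_pos: [651.7, 94.3, 87.2]
tcp_rot: [3.092, 0.07, 1.364]
ft_force: [0.4, -0.6, 0.4]
opening: 0.768
```

```bash
python3 - <<'E'
from h import *
s=st();c=shot("26")
E
python3 ov3.py 26 "[]"
```

```text
t 35.97 tcp [651.7  94.3  87.2] yaw [3.092 0.07  1.364] hutch [[63.6 -0.8 87.2]] op 0.768 F [ 0.4 -0.6  0.4]
```

View pics/o26_scene.png

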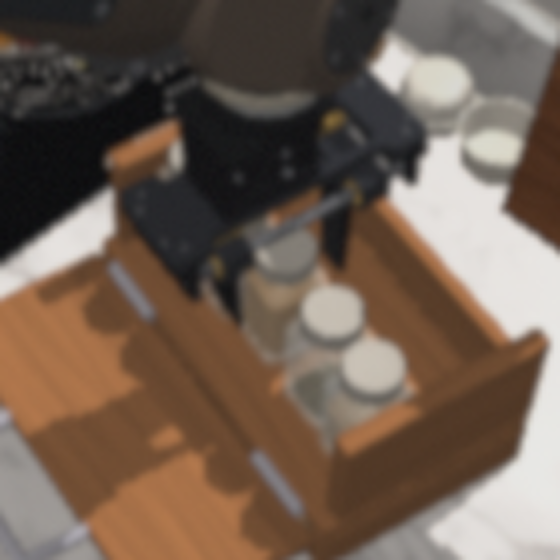

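View pics/wrist26.png

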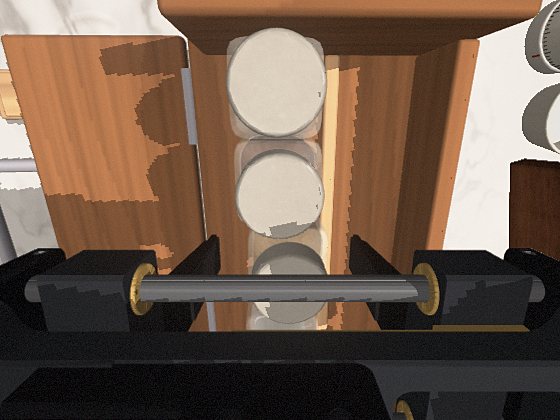

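Released and standing. Raise straight up, then clear away toward the front-left.

Call:
arm_command(deltas=[[[0, 0, 0, 0, 0], [0, 0, 0, 0.15, 0], [0, 0, 0, 0.3, 0], [0, 0, 0, 0.4, 0], [0, 0, 0, 0.4, 0], [0, 0, 0, 0.4, 0], [0, 0, 0, 0.3, 0], [0, -0.3, 0, 0.1, 0], [0, -0.3, 0, 0, 0], [0, -0.2, 0, 0, 0], [0, 0, 0, 0, 0], [0, 0, 0, 0, 0]]])

```text
t: 37.12
eef_pos: [566.0, 93.9, 301.1]
tcp_rot: [3.093, 0.07, 1.364]
ft_force: [0.9, -0.3, 0.7]
opening: 0.999
```

Run:
```python
from h import *
s=st();c=shot("27")
cv2.imwrite("pics/w28.png",cv2.resize(c["wrist"]["frame"][:,:,::-1],None,fx=1.4,fy=1.4))
draw(c["side"],POSE,"pics/s28.png",(120,120,390,340),2.7,flap=1.57,sl=110,sr=110)
cv2.imwrite("pics/s28r.png",cv2.resize(c["side"]["frame"][130:330,120:390,::-1],None,fx=2.9,fy=2.9,interpolation=cv2.INTER_CUBIC))
cv2.imwrite("pics/sc28.png",cv2.resize(c["scene"]["frame"][110:330,190:400,::-1],None,fx=2.7,fy=2.7,interpolation=cv2.INTER_CUBIC))
```

```text
t 37.12 tcp [566.   93.9 301.1] yaw [3.093 0.07  1.364] hutch [[-20.2 -18.2 301.1]] op 0.999 F [ 0.9 -0.3  0.7]
```

View pics/w28.png

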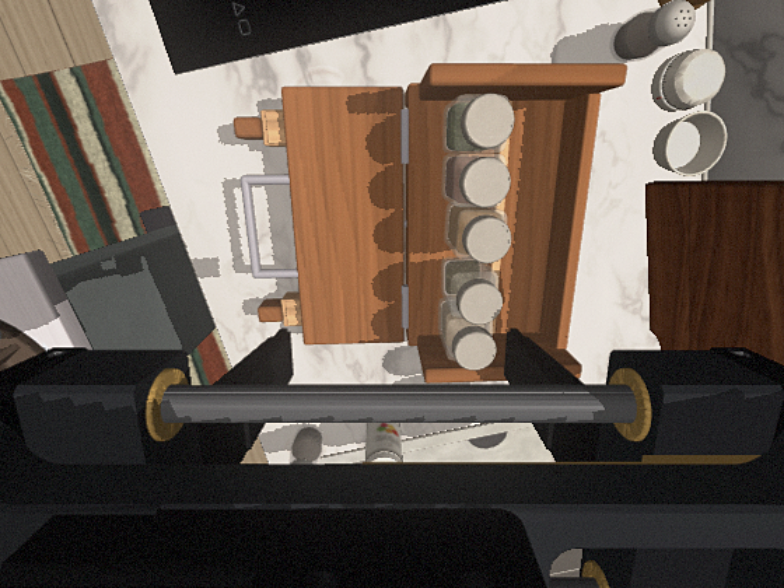

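View pics/s28r.png

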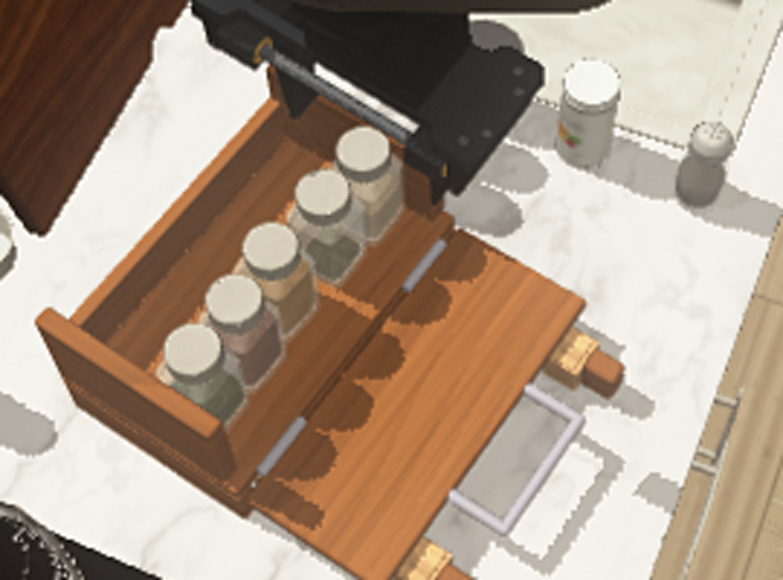

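View pics/sc28.png

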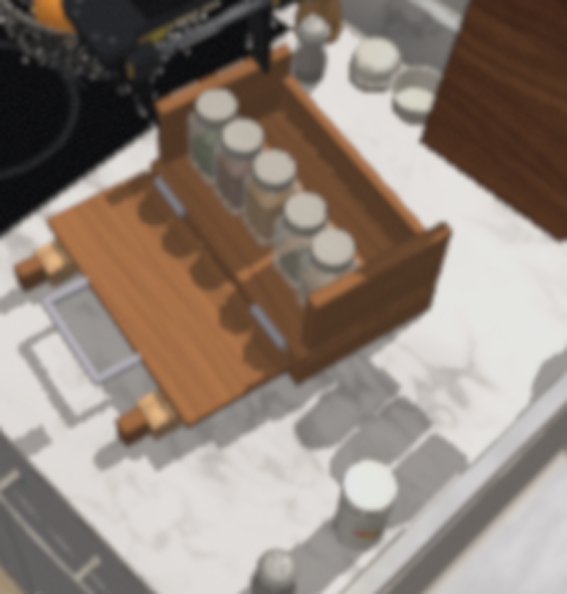

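Run:
```python
from h import *
np.set_printoptions(legacy='1.25',suppress=True)
c=load("27")
for p in [(195,351),(235,301),(272,251),(324,197),(364,152)]: print("side",W2H(ray(c["side"],120+p[0]/2.9,130+p[1]/2.9,152),POSE).round(1))
for p in [(488,121),(484,181),(486,239),(479,300),(474,348)]: print("wrist",W2H(ray(c["wrist"],p[0]/1.4-.36,p[1]/1.4-.36,152),POSE).round(1))
print("drum",ray(c["side"],120+591/2.9,130+83/2.9,94),"shaker",ray(c["side"],120+712/2.9,130+133/2.9,88))
cv2.imwrite("pics/z29.png",cv2.resize(c["wrist"]["frame"][40:280,270:420,::-1],None,fx=2.5*1.0,fy=2.5,interpolation=cv2.INTER_CUBIC))
```

```text
side [[ 55.6  95.2 152. ]]
side [[ 57.1  50.4 152. ]]
side [[ 60.3   5.1 152. ]]
side [[ 57.  -50.6 152. ]]
side [[ 56.  -97.6 152. ]]
wrist [[ 57.3  93.7 152. ]]
wrist [[ 57.   49.7 152. ]]
wrist [[ 61.6   3.1 152. ]]
wrist [[ 58.9 -50.6 152. ]]
wrist [[ 57.1 -96.8 152. ]]
drum [ 505.70791597 -162.74726247   94.        ] shaker [ 403.73556066 -158.17745492   88.        ]
```

View pics/z29.png

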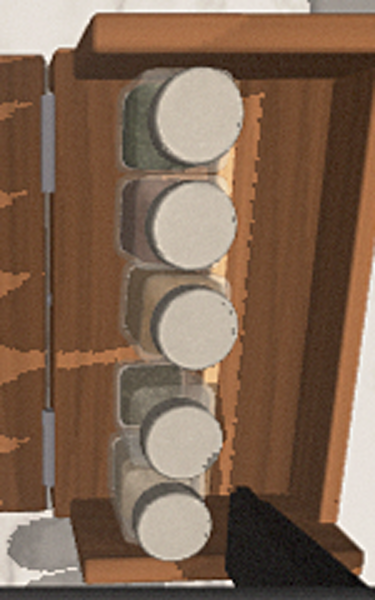

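Run:
```python
from cell import env
print(env.job_done()); print(env.state()["t"])
```

```text
the job is handed in; nothing more can be done
None
the job is handed in; nothing more can be done
```

The spice hutch is open, the stray jar stands in the middle of the row, and I handed the job in at about 37 s of robot time. No verdict came back, so the results below are my own measurements.

**What I did:** I pushed the flap fully upright, then pulled both supports out. The left one reached its end stop. The right one gave no clear end stop, but the pictures show it level with the left at about 110 mm. I lowered the flap by its bar at well under 1 rad/s until it rested on the supports. Then I gripped the two inner jars, slid them outward, and set the stray jar down between them.

**Last checks from the side and wrist cameras:**

| Jar | Along the row (y, mm) | Row line (x, mm) |
|---|---|---|
| outer left | +94 | 57 |
| inner left | +50 | 57 |
| stray | about +4 | 61 |
| inner right | −51 | 58 |
| outer right | −97 | 57 |

- All five jars look upright, and the stray is square to within roughly 0.05 rad, judged by eye.
- The flap is level with both supports out, and the gripper is clear of everything.
- The drum and shaker are within 2 mm of where I first measured them.

**What went wrong or disagreed:**
- The fingers end about 20 mm short of the reported tool point, so my first grip on the flap bar closed on nothing.
- The first grip on each support block was off centre. It pressed sideways with 29 N on the left and 59 N on the right; I re-centred both, releasing the right one first.
- The stray touched down with about 43 N on the wrist, against the 120 N limit.
- The scene camera read positions 8 to 10 mm away from the other two, so I relied on the side and wrist views.

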